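# Prop the sprung catch open and take out the gauge

## Task

The pin gauge is trapped under the sprung red catch of the tilted nest. Take the orange wedge from its holder and push it fully down, square to the tilted plate, between the blue stop block (flat side against the block) and the catch's roller, and let go, so that the wedge alone holds the catch open. Leave it there, lift the gauge out and lay it gently, flat, in the black tray, without dropping it; leave the caliper where it is.

Things in the scene. Friction and masses are not known exactly. Their poses are not given: they have to be found in the camera images.
- wedge_grip (a point): Orange wedge, 100 mm long, 55 g: middle of its grip, 80 mm above the tip. z: tip to grip; +x: to its flat side. Grip 20x20 mm, black grooves, 57 to 100 mm from the tip (white bar on top at the flat side); flange 32x28 (54 to 58). Starts upright, hanging by the flange in the holder, flat side away from the robot (within 0.4 rad); lift it 65 mm to free it.
- wedge_tip (a point): End of the same wedge's nose, on its centre line; same axes. Shank 40 to 55 mm from the tip: 22 mm thick along x, 18 wide along y. Below 40 mm the nose tapers on the -x side only, to 4 mm thick at the tip (there x = +7 to +11 mm); the +x side is flat all along, at x = +11 mm.
- holder: Fixed grey plastic socket in which the wedge stands at the start: foot plate 70x70x6, socket walls 35x31 mm outside, 62 mm high; origin at the centre of its underside, z up.
- nest: Fixed aluminium plate 110x180x8 on a dark steel stand (foot 125x190), tilted 30 deg to face the robot. Origin: centre of its upper face, 46 mm up; x up the slope, y left, z out of the face. In this frame (mm): steel cradles at (-33,-45) and (33,-45), 23 high, hold the gauge 14 above the plate, with 50 of free length between them; blue stop block 50 high, flat face at x = 32, y = 25 to 65.
- pocket (a point): Point (21, 45, 0) mm of the nest's frame, on the plate, nest's axes: where the wedge's tip point ends, with the wedge square to the plate (axes along the nest's), flat side on the stop block, nose on the plate between two blue side guides (26 mm apart, 26 high). Gap from stop block to roller while closed: 10 mm, x = 22 to 32.
- catch_roller (a point): Steel roller, 12 mm diameter, 30 to 48 mm above the plate, on the catch's short arm, 25 mm left of its pin; this point lies on its axis, 39 mm above the plate. The wedge pushes it down the slope by 12 mm; pushing the wedge in takes up to about 10 N along its length.
- catch (a joint): Sprung red lever turning in the plate's plane on a pin at (16, 20) mm of the nest's frame, 30 to 38 mm above the plate. 0: closed, its long arm (77 mm, 9 wide, towards -y) crosses 3 mm over the gauge; positive: long arm up the slope, roller arm down it. The spring closes it (0.06 N m at 0, 0.19 at 0.5); limit 0.75. Wedge fully in: about 0.5, clear of the gauge.
- gauge_center (a point): Centre of the pin gauge: grey steel pin 78 mm long (its y), 13 mm wide and thick, 45 g. It starts in the nest's cradles at about (-1, -45, 20) mm of the nest's frame, length along the slope, its z along the nest's z. Grip it across its width at the middle.
- tray_floor (a point): Open black tray, fixed, 120 mm along its x and 100 mm along its y outside, walls 3 mm thick and 18 mm high; this point lies at the centre of the inner floor, 3 mm above the worktop.
- caliper: digital caliper, black and steel, 67x201x16, lying on the mat to the right of the wedge's holder: a bystander; origin at the centre of its underside.

How it is judged:
On the way, in this order (a step that is already met when the one before it is completed fails the run):
1. the wedge stands fully down in the gap, released, and alone holds the catch open (0.42 rad or more) (value of joint catch above 0.42 rad and x of wedge_tip in the frame of nest between 0.016 and 0.026 m and y of wedge_tip in the frame of nest between 0.038 and 0.052 m and z of wedge_tip in the frame of nest between -0.004 and 0.006 m and angle between the z axis of wedge_tip and the z axis of nest, either way round below 0.15 rad and contact force between the fingers and wedge below 0.2 N), for 0.3 s.
2. the gauge is lifted clear of the nest while the wedge still holds the catch open (value of joint catch above 0.42 rad and x of wedge_tip in the frame of nest between 0.016 and 0.026 m and y of wedge_tip in the frame of nest between 0.038 and 0.052 m and z of wedge_tip in the frame of nest between -0.004 and 0.006 m and angle between the z axis of wedge_tip and the z axis of nest, either way round below 0.15 rad and z of gauge_center in the frame of nest above 0.05 m), for 0.1 s.
At the end, for the whole second after the job is handed in: The wedge stands in its gap (tip within 5 mm across, 7 mm along the block, at most 6 mm above the plate, within 0.15 rad of square), catch open 0.42 rad or more; the gauge lies flat (0.15 rad) on the tray floor inside the walls; both at rest and released (value of joint catch above 0.42 rad and x of wedge_tip in the frame of nest between 0.016 and 0.026 m and y of wedge_tip in the frame of nest between 0.038 and 0.052 m and z of wedge_tip in the frame of nest between -0.004 and 0.006 m and angle between the z axis of wedge_tip and the z axis of nest, either way round below 0.15 rad and x of gauge_center in the frame of tray_floor between -0.055 and 0.055 m and y of gauge_center in the frame of tray_floor between -0.047 and 0.047 m and z of gauge_center in the frame of tray_floor between 0 and 0.012 m and angle between gauge_center's own y axis and vertical between 1.42 and 1.72 rad and linear speed of each of gauge, wedge below 0.02 m/s); the robot touches nothing.
It fails at once if the gauge is dropped (falls faster than 0.7 m/s while not held, a fall of about 25 mm) (linear speed of gauge above 0.7 m/s and contact force between the fingers and gauge below 0.05 N).
It fails at once if the caliper is pushed more than 30 mm away (distance of caliper from where it was at the start of the episode above 0.03 m).
It also fails if it takes over 51 s, if anything falls off the work surface, if the arm or the gripper's body presses on something with over 40 N, if the wrist force passes 120 N, or if a joint passes its speed limit or range.

## Robot

A 6-joint arm with a two-finger parallel gripper is mounted at the origin on a cart in front of the work surface, level with it; the furniture and walls round the work are solid. World frame = base frame: x ahead of the robot, y to its left, z up, the work surface at z = 0. Lengths are in m, angles in rad, forces in N, time in s.
With the tool pointing down it reaches from about 0.3 to 0.875 m from the base axis. Payload 6.4 kg.
Tool frame: the origin (TCP) lies between the finger pads; the fingertips stand ctrl.tip_reach ahead of it and the grasp point (between the pads) lies 11 mm behind it (ctrl.tip_reach is the distance from the TCP to the fingertips, in m); z points along the fingers, x is the direction in which the jaws open and shut, and the axes are right-handed (so a half turn about z gives the same grasp; the last joint's range is limited). The gripper opens to 85 mm and grips with 20 to 120 N. Pads are 22 mm wide; open, the fingers measure 114 mm over their backs; the gripper's body (76 mm by 85 mm) begins 54 mm behind the grasp point. The pads swing forward as they close: fully open they stand 13 mm farther back than shut.
Start: joints at [0.932, 0.181, 1.607, -0, 1.354, -0.206], TCP at [0.241, 0.522, 0.239] pointing down, gripper open.
Joint ranges: [-2.99, 2.99], [-0.89, 2.07], [0.3, 2.58], [-1.14, 4.28], [0, 2.63], [-3.12, 3.12]. Speed limits (rad/s): [2.57, 2.57, 3.01, 3.14, 3.14, 3.14].

## Interface

Orientations are given as a unit quaternion [w, x, y, z].
In Python, from bench import telemetry, viewer, ticket, nets, ctrl gives the robot as it stands.
- The arm moves only by the tool step_arm, never from a script. Its argument "plan" is a list of rows, each a list of 2 entries, a list of its own where there are three numbers: the shift along the tool's x, y, z in m, then the turn, a rotation vector about the tool's x, y, z in degrees. A call has 1 to 5 rows; each row is the pose to reach, as a shift and turn from the pose commanded when the call began, along the tool's axes at that moment; what a row does not reach only later rows make up. A row lasts 1/10 s, in which the tool goes at most 50 mm and 8.59 degrees, less where a joint would pass 70% of its speed; a pose out of reach is approached as far as the arm can. A call with a gripper value outside its range is refused whole. "fingers" is the opening in per cent of the stroke, from 0 (shut) to 100 (fully open), set as the call begins (left out, the last holds). The fingers move at their own pace and stop on an object; the grip force is fixed at half the most. Time passes only in rows, so rows that repeat a pose let the fingers close. It gives the time, the measured TCP pose, the force and the opening at its end, in the units of the state.
- telemetry.get_obs(): the state, without advancing time (a new reading comes with each control period).
- viewer.camera(name): name is "scene" or "top" or "wrist"; returns the picture (480x640x3 uint8, red, green, blue); there is no depth.
- viewer.get_calibration(name): a dict with "K" (3x3 intrinsics, pixels), "origin" and "orientation" of the camera in the world. Camera axes: x right, y up, looking along -z (the intrinsics and any distortion apply to the point x, -y, -z); pixel columns grow to the right and rows downward; lengths in m; the calibration is good to about 2 mm. The wrist camera is an equidistant fisheye: a pixel r from the principal point sees the ray r / f radians off the axis. A picture is of the moment at which its call begins: read the wrist's pose just before it. get_calibration takes no time and is no camera call; for the wrist camera it gives the pose at the moment of the call.
- ticket.hand_in(): hands the job in, once; it reports no verdict.
Trained networks look in the newest picture that a camera, given by its name, has taken for a name from the list of things; names that differ only in an ending like _2 or _b are one class to them, and where a whole thing is asked for, a point or a joint stands for the part that bears it (a point fixed in the world has none). Each returns a list of dicts, best first, with "score" (0 to 1); they miss things now and then, are a little off and sometimes report something else, mostly with a low value. They report only what shows in the picture. A call takes as long as a camera call.
- nets.boxes_of(thing, camera): "extent" ([left, top, right, bottom] in pixels, round what is visible of it).
The state is a dict: "time_s": time; "q": joint angles; "dq": joint speeds; "joint_efforts": joint torques, N m; "eef_pos": TCP position; "eef_rot": TCP orientation; "wrist_force": force on the tool from outside, world axes, zero at the start; "torque": the same for the moment, N m; "opening": opening from 0.0 (shut) to 1.0 (fully open).
Only numpy, scipy, OpenCV 4.12 (cv2) and the standard library are available. Lean on these libraries where they do the work, as an engineer would, in place of code of your own. Each camera call takes 0.05 s, during which the arm holds its last target.

## Working session

There is one attempt and no reset: what is moved stays moved. The work goes in short steps, Python scripts to look and compute and a tool call to move; the robot and the scene stay as the last step left them, time stands still between calls to the robot, and variables do not carry over. Pictures are saved under pics/ and viewed, and the job is handed in when it is done.

Besides the shell and the picture viewer there is one more tool, called after ">>>" by a JSON object that holds its "api" and its "payload". step_arm: Moves the arm, as the interface text tells. Its arguments: {"type":"object","properties":{"plan":{"type":"array"},"fingers":{"type":"number"}},"required":["plan"]}

```bash
mkdir -p pics; ls
cat > h.py <<'E'
import numpy as np,cv2
from scipy.spatial.transform import Rotation as R
from bench import telemetry, viewer, ticket, nets, ctrl
def rot(q): return R.from_quat([q[1],q[2],q[3],q[0]])
def snap(c,n):
    im=viewer.camera(c); cv2.imwrite(f'pics/{n}.png',im[:,:,::-1]); return im
def cal(c): return viewer.get_calibration(c)
E
python3 - <<'E'
from h import *
print({k:np.round(v,3) for k,v in telemetry.get_obs().items()}, ctrl.tip_reach)
for c in ['scene','top','wrist']:
    print(c,cal(c)); snap(c,c+'0')
    for t in ['wedge_grip','holder','nest','catch','gauge_center','tray_floor','caliper','catch_roller']:
        print(t,[(np.round(d['extent']).tolist(),round(d['score'],2)) for d in nets.boxes_of(t,c)][:2])
E
```

```text
pics
{'time_s': np.float64(0.0), 'q': array([ 0.932,  0.182,  1.608, -0.   ,  1.354, -0.206]), 'dq': array([-0.001, -0.001, -0.   ,  0.001,  0.   , -0.001]), 'joint_efforts': array([ 1.0000e-03, -4.4488e+01, -3.5134e+01, -0.0000e+00,  9.0000e-03,
       -0.0000e+00]), 'eef_pos': array([0.241, 0.522, 0.238]), 'eef_rot': array([ 0.   ,  0.842,  0.539, -0.001]), 'wrist_force': array([-0.426, -0.979,  0.244]), 'torque': array([-0.023,  0.064,  0.004]), 'opening': np.float64(1.001)} 0.008
scene {'K': array([[584.5604775 ,   0.        , 325.17596713],
       [  0.        , 584.5604775 , 241.94558229],
       [  0.        ,   0.        ,   1.        ]]), 'origin': array([ 0.02735003, -0.79481005,  0.66653539]), 'orientation': array([ 0.84679766,  0.48291325, -0.1192149 , -0.18845778])}
wedge_grip [([351.0, 252.0, 374.0, 282.0], 0.85)]
holder [([340.0, 273.0, 389.0, 318.0], 0.93)]
nest [([293.0, 183.0, 377.0, 255.0], 0.86)]
catch [([321.0, 194.0, 350.0, 216.0], 0.56)]
gauge_center [([354.0, 253.0, 373.0, 282.0], 0.4)]
tray_floor [([205.0, 222.0, 271.0, 257.0], 0.94)]
caliper [([338.0, 330.0,
[... 635 characters left out ...]
0], 0.58)]
tray_floor [([164.0, 272.0, 230.0, 342.0], 0.81)]
caliper [([409.0, 248.0, 517.0, 285.0], 0.7), ([371.0, 217.0, 387.0, 237.0], 0.2)]
catch_roller [([208.0, 178.0, 275.0, 201.0], 0.6), ([412.0, 248.0, 518.0, 285.0], 0.44)]
wrist {'K': array([[371.64829954,   0.        , 319.52374337],
       [  0.        , 371.64829954, 237.21952658],
       [  0.        ,   0.        ,   1.        ]]), 'origin': array([0.17536801, 0.55328717, 0.37378114]), 'orientation': array([ 0.83338687, -0.1225735 , -0.07867981,  0.53315247])}
wedge_grip []
holder []
nest [([107.0, 456.0, 135.0, 480.0], 0.38)]
catch []
gauge_center []
tray_floor [([139.0, 316.0, 257.0, 400.0], 0.63)]
caliper []
catch_roller []
```

View images.

Run:
```python
import cv2
t=cv2.imread('pics/top0.png'); s=cv2.imread('pics/scene0.png')
cv2.imwrite('pics/t0n.png',cv2.resize(t[130:270,160:420],None,fx=3,fy=3,interpolation=cv2.INTER_CUBIC))
cv2.imwrite('pics/s0n.png',cv2.resize(s[170:330,270:410],None,fx=3.7,fy=3.7,interpolation=cv2.INTER_CUBIC))
```

```text
(no output)
```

View pics/top0.png

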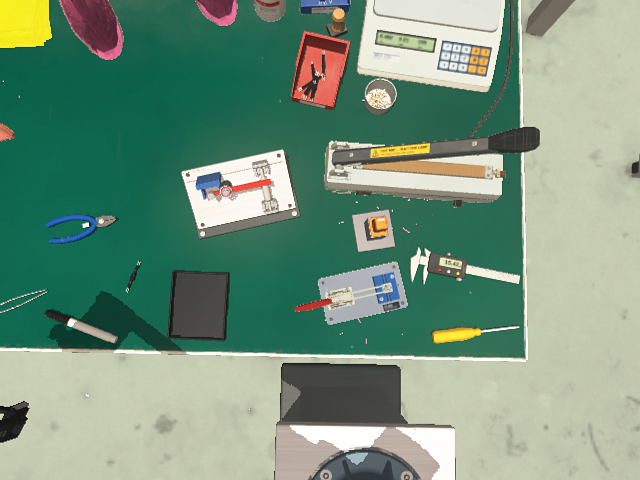

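View pics/scene0.png

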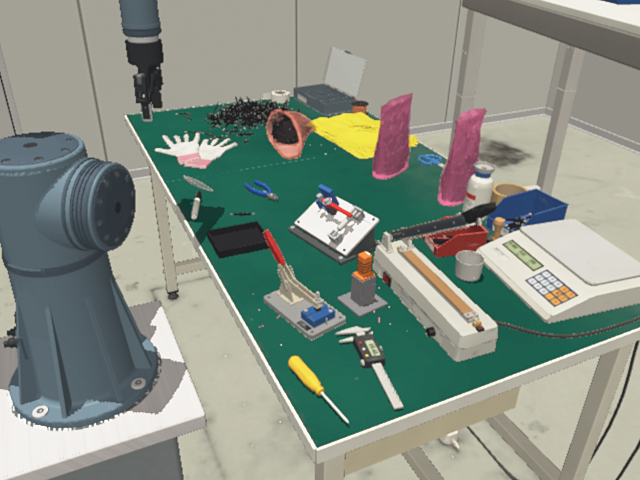

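View pics/wrist0.png

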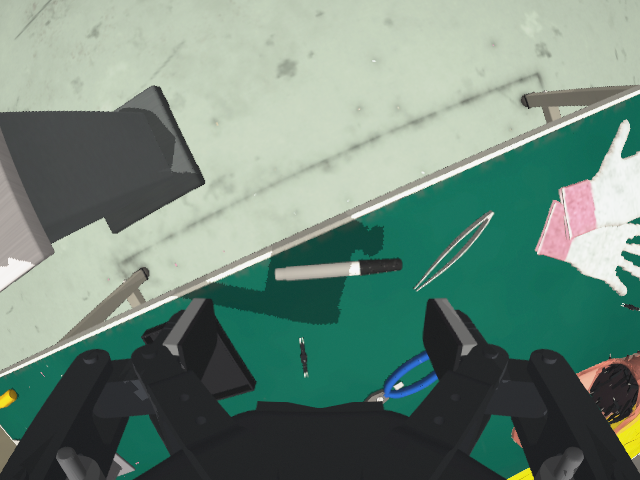

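```bash
sleep 1
```

```text
(no output)
```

View pics/t0n.png

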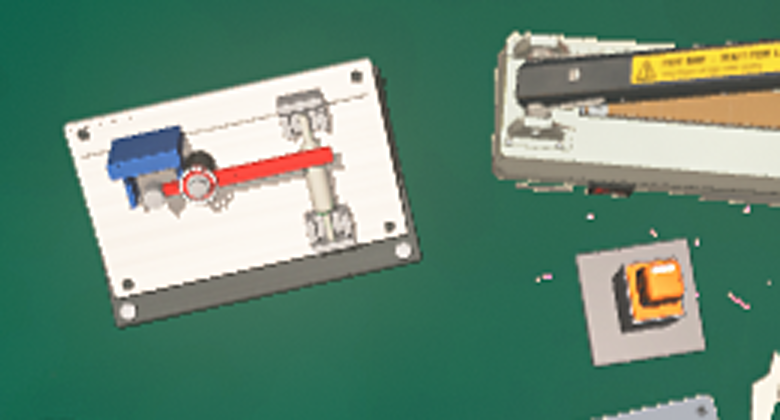

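View pics/s0n.png

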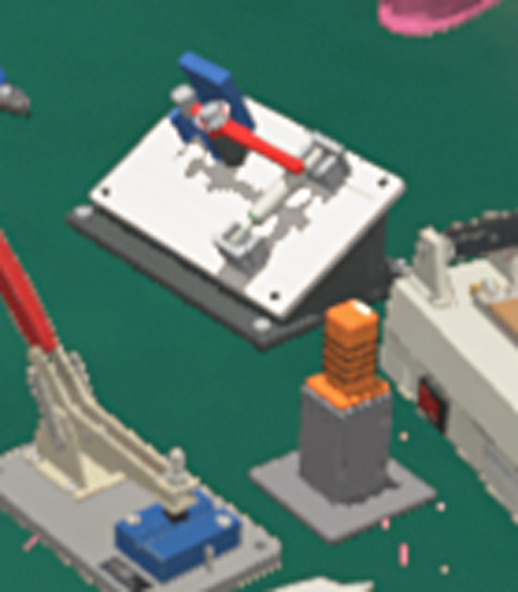

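```bash
cat >> h.py <<'E'
from scipy.optimize import least_squares
def proj(c,P,ca=None):
    ca=ca or cal(c); P=np.atleast_2d(P)
    p=rot(ca['orientation']).inv().apply(P-ca['origin']); K=ca['K']
    x,y,z=p[:,0],-p[:,1],-p[:,2]
    if c=='wrist':
        r=np.hypot(x,y); th=np.arctan2(r,z); s=np.where(r>1e-9,th/np.maximum(r,1e-9),1)
        return np.c_[K[0,0]*x*s+K[0,2],K[1,1]*y*s+K[1,2]]
    return np.c_[K[0,0]*x/z+K[0,2],K[1,1]*y/z+K[1,2]]
def RN(yaw): return R.from_euler('z',yaw)*R.from_euler('y',-np.pi/6)
def fit(obs,frame,x0):
    # obs: list (cam,cal,localpt,pix); frame(params)->(R,t)
    def f(p):
        Rr,t=frame(p); return np.concatenate([(proj(c,Rr.apply(l)+t,ca)[0]-px) for c,ca,l,px in obs])
    s=least_squares(f,x0,loss='soft_l1'); return s.x,f(s.x).reshape(-1,2)
nestf=lambda p:(RN(p[2]),np.array([p[0],p[1],.046]))
E
python3 - <<'E'
from h import *
T=cal('top');S=cal('scene')
tp=lambda u,v:np.array([u/3+160,v/3+130]); sp=lambda u,v:np.array([u/3.7+270,v/3.7+170])
a,b=.055,.09
ot=[('top',T,np.array([a,b,0]),tp(68,126)),('top',T,np.array([a,-b,0]),tp(372,60)),('top',T,np.array([-a,b,0]),tp(118,300)),('top',T,np.array([-a,-b,0]),tp(410,235))]
os=[('scene',S,np.array([-a,b,0]),sp(92,190)),('scene',S,np.array([-a,-b,0]),sp(275,315)),('scene',S,np.array([a,-b,0]),sp(405,187))]
for o in (ot,os,ot+os):
    x,r=fit(o,nestf,[.5,.2,0.2]); print(np.round(x,4)); print(np.round(r,1).tolist())
hf=lambda p:(R.from_euler('z',p[2]),np.array([p[0],p[1],0]))
c=.035
ot=[('top',T,np.array([c,c,.006]),tp(577,255)),('top',T,np.array([c,-c,.006]),tp(687,238)),('top',T,np.array([-c,-c,.006]),tp(705,350)),('top',T,np.array([-c,c,.006]),tp(595,366))]
os=[('scene',S,np.array([-c,c,.006]),sp(250,470)),('scene',S,np.array([-c,-c,.006]),sp(335,540)),('scene',S,np.array([c,-c,.006]),sp(436,495))]
for o in (ot,os,ot+os):
    x,r=fit(o,hf,[.4,.0,0.1]); print('holder',np.round(x,4)); print(np.round(r,1).tolist())
E
```

```text
[0.5579 0.2304 0.2451]
[[-0.8, 0.2], [0.5, -0.0], [-0.1, -0.1], [0.3, -0.0]]
[0.5608 0.2285 0.2042]
[[0.4, 0.8], [-0.3, 0.0], [-0.1, -0.6]]
[0.5584 0.23   0.2409]
[[-0.5, -0.3], [0.9, -0.1], [-0.0, -0.6], [0.5, -0.0], [-1.5, 1.4], [0.1, -0.2], [-0.9, -1.4]]
holder [ 0.4977 -0.0096  0.1728]
[[-0.5, -0.3], [0.4, -0.1], [0.6, 0.0], [-0.5, 0.4]]
holder [ 0.4994 -0.0128  0.1685]
[[-0.2, 0.4], [-0.6, 0.0], [1.0, -0.5]]
holder [ 0.4984 -0.0105  0.1769]
[[-0.1, -0.5], [0.8, -0.5], [1.2, -0.4], [0.1, 0.1], [-1.2, 0.0], [-1.4, -0.5], [-0.1, -1.1]]
```

```bash
cat >> h.py <<'E'
def go(pos,Rt):
    """shift/turn in tool axes from current measured pose to target TCP pose"""
    o=telemetry.get_obs(); Rc=rot(o['eef_rot'])
    d=Rc.inv().apply(np.array(pos)-o['eef_pos']); w=np.degrees((Rc.inv()*Rt).as_rotvec())
    n=max(np.linalg.norm(d)/.05,np.linalg.norm(w)/8.59)
    print('t',round(float(o['time_s']),2),'shift',np.round(d,4).tolist(),'turn',np.round(w,2).tolist(),'rows',round(n,1)); return d,w
def down(yaw): # tool z down, tool x = y axis of frame with yaw
    x=np.array([-np.sin(yaw),np.cos(yaw),0]); z=np.array([0,0,-1.]); return R.from_matrix(np.c_[x,np.cross(z,x),z])
def st():
    o=telemetry.get_obs(); print({k:np.round(o[k],4).tolist() for k in ['time_s','q','eef_pos','eef_rot','wrist_force','opening']})
E
python3 - <<'E'
from h import *
go([.49,-.0,.23],down(.173))
T=cal('top')
tf=lambda p:(R.from_euler('z',p[2]),np.array([p[0],p[1],0]))
im=cv2.imread('pics/top0.png'); cv2.imwrite('pics/tray.png',cv2.resize(im[255:355,150:250],None,fx=6,fy=6,interpolation=cv2.INTER_CUBIC))
E
```

```text
t 1.35 shift [-0.3695, 0.4448, 0.0093] turn [0.0, 0.0, -34.71] rows 11.6
```

View pics/tray.png

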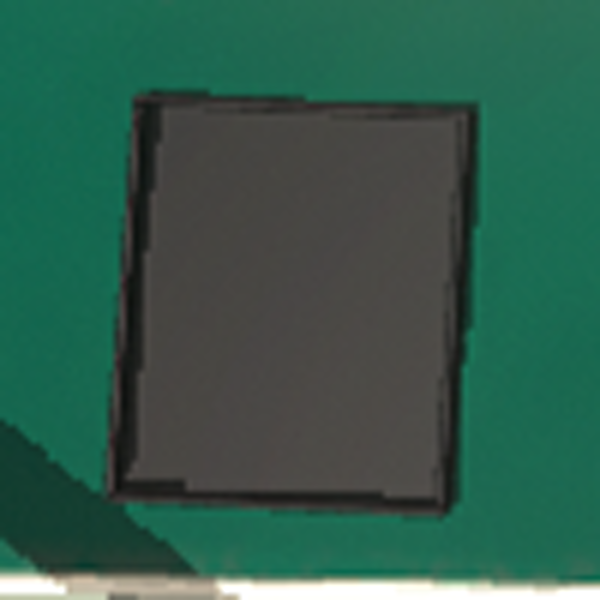

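Run:
```python
from h import *
T=cal('top')
tf=lambda p:(R.from_euler('z',p[2]),np.array([p[0],p[1],0]))
q=lambda u,v:np.array([u/6+150,v/6+255])
L=[('top',T,np.array([.06,.05,.018]),q(135,95)),('top',T,np.array([.06,-.05,.018]),q(477,105)),('top',T,np.array([-.06,-.05,.018]),q(450,513)),('top',T,np.array([-.06,.05,.018]),q(108,497))]
x,r=fit(L,tf,[.3,.3,0]);print(np.round(x,4),np.round(r,1).tolist())
```

```text
[ 0.3557  0.3009 -0.0186] [[0.4, -0.7], [-0.5, -0.0], [0.0, 0.2], [0.1, 0.5]]
```

>>> {"api": "step_arm", "payload": {"plan": [[[-0.37,0.445,0.009],[0,0,-34.7]],[[-0.37,0.445,0.009],[0,0,-34.7]],[[-0.37,0.445,0.009],[0,0,-34.7]],[[-0.37,0.445,0.009],[0,0,-34.7]],[[-0.37,0.445,0.009],[0,0,-34.7]]], "fingers": 60}}

```text
time_s: 1.85
eef_pos: [0.3416, 0.3123, 0.2361]
eef_rot: [0.0, 0.641, 0.767, 0.0]
wrist_force: [1.6, 0.3, -0.0]
opening: 0.601
```

Run:
```python
from h import *
st();go([.49,-.0,.23],down(.173))
```

```text
{'time_s': 1.85, 'q': [0.4831, -0.0753, 1.8819, 0.0001, 1.334, -1.2661], 'eef_pos': [0.3416, 0.3123, 0.2361], 'eef_rot': [0.0001, 0.6413, 0.7673, 0.0005], 'wrist_force': [1.6398, 0.3295, -0.0336], 'opening': 0.6011}
t 1.85 shift [-0.3337, 0.0906, 0.0061] turn [0.05, -0.02, 0.31] rows 6.9
```

>>> {"api": "step_arm", "payload": {"plan": [[[-0.325,0.09,0.006],[0,0,0]],[[-0.325,0.09,0.006],[0,0,0]],[[-0.325,0.09,0.006],[0,0,0]],[[-0.325,0.09,0.006],[0,0,0]],[[-0.325,0.09,0.006],[0,0,0]]]}}

```text
time_s: 2.35
eef_pos: [0.449, 0.0857, 0.2318]
eef_rot: [0.0, 0.643, 0.765, 0.0]
wrist_force: [0.8, 0.9, 0.4]
opening: 0.596
```

Run:
```python
from h import *
st();go([.49,-.0,.23],down(.173))
```

```text
{'time_s': 2.35, 'q': [-0.0723, -0.0852, 1.9001, 0.0001, 1.3256, -1.8158], 'eef_pos': [0.449, 0.0857, 0.2318], 'eef_rot': [0.0004, 0.6435, 0.7655, 0.0004], 'wrist_force': [0.815, 0.8775, 0.4342], 'opening': 0.5959}
t 2.35 shift [-0.0914, 0.0257, 0.0019] turn [0.06, 0.01, -0.02] rows 1.9
```

>>> {"api": "step_arm", "payload": {"plan": [[[-0.08,0.025,0.0],[0,0,0]],[[-0.08,0.025,0.0],[0,0,0]],[[-0.08,0.025,0.0],[0,0,0]]]}}

```text
time_s: 2.65
eef_pos: [0.4885, 0.0093, 0.2317]
eef_rot: [0.001, 0.645, 0.764, -0.0]
wrist_force: [-0.2, 0.2, -0.1]
opening: 0.602
```

Run:
```python
from h import *
st(); c=cal('wrist'); import pickle
snap('wrist','w1'); pickle.dump(c,open('w1.pkl','wb')); st()
for t in ['wedge_grip','holder','nest','catch_roller','gauge_center']:
    print(t,[(np.round(d['extent']).tolist(),round(d['score'],2)) for d in nets.boxes_of(t,'wrist')][:2])
print(proj('wrist',[[.4984,-.0105,.088],[.5584,.23,.046],[.4984,-.0105,.0]],c))
```

```text
{'time_s': 2.65, 'q': [-0.2239, -0.0093, 1.8277, -0.0011, 1.3217, -1.9623], 'eef_pos': [0.4885, 0.0093, 0.2317], 'eef_rot': [0.0009, 0.6453, 0.7639, -0.0001], 'wrist_force': [-0.1677, 0.156, -0.1141], 'opening': 0.6016}
{'time_s': 2.7, 'q': [-0.2209, -0.0106, 1.8296, 0.0, 1.3227, -1.9607], 'eef_pos': [0.4874, 0.0113, 0.2314], 'eef_rot': [-0.0001, 0.6449, 0.7643, -0.0], 'wrist_force': [-0.0165, 0.1411, 0.1544], 'opening': 0.6016}
wedge_grip [([280.0, 204.0, 314.0, 252.0], 0.79), ([478.0, 277.0, 495.0, 330.0], 0.15)]
holder [([266.0, 174.0, 334.0, 245.0], 0.97)]
nest [([432.0, 255.0, 589.0, 359.0], 0.92)]
catch_roller [([476.0, 311.0, 576.0, 334.0], 0.86)]
gauge_center [([476.0, 276.0, 494.0, 330.0], 0.68)]
[[292.02349897 231.12220352]
 [511.04330773 310.16380797]
 [298.35251222 207.24372903]]
```

View pics/w1.png

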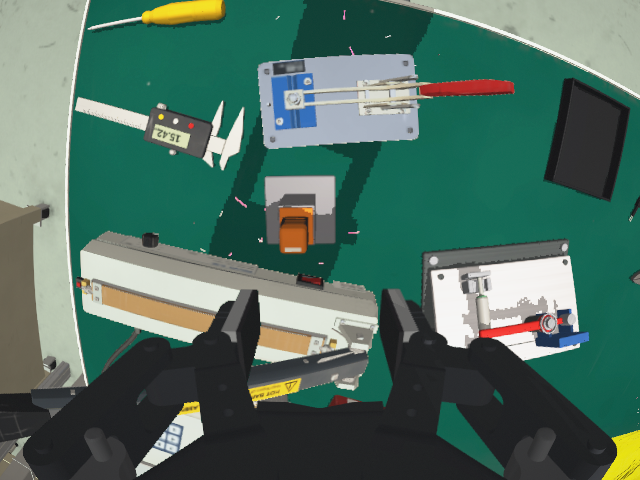

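Run:
```python
import cv2
s=cv2.imread('pics/w1.png')
cv2.imwrite('pics/w1h.png',cv2.resize(s[165:265,250:350],None,fx=6,fy=6,interpolation=cv2.INTER_CUBIC))
cv2.imwrite('pics/w1n.png',cv2.resize(s[230:370,410:600],None,fx=4,fy=4,interpolation=cv2.INTER_CUBIC))
```

```text
(no output)
```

View pics/w1h.png

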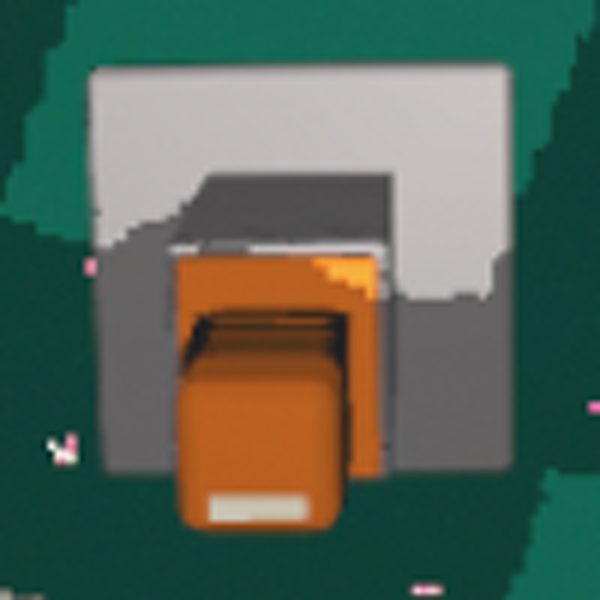

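View pics/w1n.png

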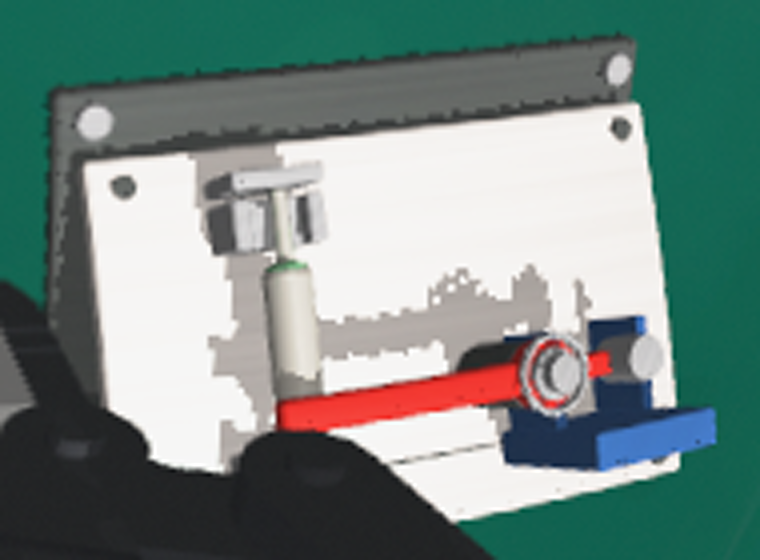

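Run:
```python
from h import *
import pickle
W=pickle.load(open('w1.pkl','rb'))
q=lambda u,v:np.array([(u-2.5)/6+250,(v-2.5)/6+165]); n=lambda u,v:np.array([(u-1.5)/4+410,(v-1.5)/4+230])
hf=lambda p:(R.from_euler('z',p[2]),np.array([p[0],p[1],0]))
c=.035
L=[('wrist',W,np.array([-c,-c,.006]),q(90,67)),('wrist',W,np.array([-c,c,.006]),q(511,64)),('wrist',W,np.array([c,c,.006]),q(513,471)),('wrist',W,np.array([c,-c,.006]),q(104,474))]
x,r=fit(L,hf,[.5,0,.17]);print('holder',np.round(x,4),np.round(r,1).tolist())
c=.010
# wedge: white bar centre + top outline edges
L=[('wrist',W,np.array([-c,-c,.108]),q(182,365)),('wrist',W,np.array([-c,c,.108]),q(344,362)),('wrist',W,np.array([c,c,.108]),q(341,532)),('wrist',W,np.array([c,-c,.108]),q(178,532))]
x,r=fit(L,hf,[.5,0,.17]);print('wedge top',np.round(x,4),np.round(r,1).tolist())
a,b=.055,.09
L=[('wrist',W,np.array([-a,-b,0]),n(83,160)),('wrist',W,np.array([-a,b,0]),n(638,104)),('wrist',W,np.array([a,b,0]),n(682,470))]
x,r=fit(L,nestf,[.558,.23,.24]);print('nest',np.round(x,4),np.round(r,1).tolist())
T=cal('top');S=cal('scene')
tp=lambda u,v:np.array([u/3+160,v/3+130]); sp=lambda u,v:np.array([u/3.7+270,v/3.7+170])
L+=[('top',T,np.array([a,b,0]),tp(68,126)),('top',T,np.array([a,-b,0]),tp(372,60)),('top',T,np.array([-a,b,0]),tp(118,300)),('top',T,np.array([-a,-b,0]),tp(410,235))]
x,r=fit(L,nestf,[.558,.23,.24]);print('nest',np.round(x,4),np.round(r,1).tolist())
# reproject overlay
im=cv2.imread('pics/w1.png')
```

```text
holder [ 0.4996 -0.0082  0.174 ] [[-0.7, -0.1], [0.7, -0.4], [0.1, 0.4], [-0.2, 0.2]]
wedge top [ 0.4986 -0.0082  0.1426] [[-0.6, 0.4], [0.1, 1.5], [0.2, -0.5], [0.3, -1.3]]
nest [0.5605 0.2329 0.2429] [[-0.1, 0.1], [0.5, -0.6], [-0.2, 0.5]]
nest [0.5593 0.2316 0.2421] [[-0.9, -1.2], [0.0, -1.7], [-0.6, -0.4], [-1.5, -0.8], [-0.0, -0.7], [-0.9, -1.0], [-0.4, -0.6]]
```

Run:
```python
from h import *
st();go([.499,-.0085,.125],down(.17));go([.499,-.0085,.077],down(.17))
```

```text
{'time_s': 2.95, 'q': [-0.2152, -0.013, 1.8319, 0.0002, 1.3228, -1.9606], 'eef_pos': [0.4863, 0.0143, 0.2315], 'eef_rot': [-0.0001, 0.6428, 0.7661, 0.0001], 'wrist_force': [0.1085, -0.0526, 0.3063], 'opening': 0.6014}
t 2.95 shift [-0.0247, 0.0085, 0.1064] turn [0.0, -0.01, 0.26] rows 2.2
t 2.95 shift [-0.0247, 0.0085, 0.1544] turn [0.0, -0.01, 0.26] rows 3.1
```

>>> {"api": "step_arm", "payload": {"plan": [[[-0.0247,0.0085,0.04],[0,0,0.3]],[[-0.0247,0.0085,0.09],[0,0,0.3]],[[-0.0247,0.0085,0.107],[0,0,0.3]],[[-0.0247,0.0085,0.107],[0,0,0.3]],[[-0.0247,0.0085,0.107],[0,0,0.3]]]}}

```text
time_s: 3.45
eef_pos: [0.4997, -0.009, 0.1251]
eef_rot: [0.0, 0.645, 0.764, 0.0]
wrist_force: [0.2, 0.1, 0.3]
opening: 0.6
```

Run:
```python
from h import *
c=cal('wrist');snap('wrist','w2'); go([.499,-.0085,.077],down(.17)); st()
print(proj('wrist',[[.499,-.0085,.108]],c))
```

```text
t 3.5 shift [0.0011, -0.0014, 0.049] turn [0.13, 0.06, -0.07] rows 1.0
{'time_s': 3.5, 'q': [-0.2562, 0.1512, 1.8906, 0.0, 1.0972, -1.9959], 'eef_pos': [0.5005, -0.0093, 0.126], 'eef_rot': [0.0012, 0.645, 0.7642, 0.0006], 'wrist_force': [0.3411, -0.7244, 0.4998], 'opening': 0.6009}
[[320.00372269 293.02949074]]
```

View pics/w2.png

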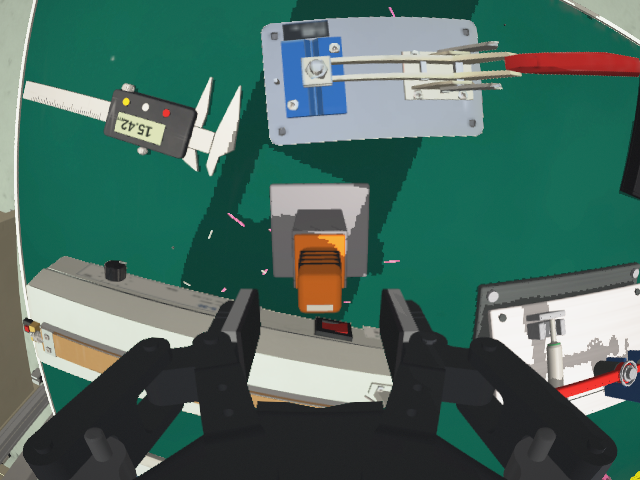

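>>> {"api": "step_arm", "payload": {"plan": [[[0.0,0.0,0.025],[0,0,0]],[[0.0,0.0,0.048],[0,0,0]],[[0.0,0.0,0.048],[0,0,0]],[[0.0,0.0,0.048],[0,0,0]]]}}

```text
time_s: 3.9
eef_pos: [0.5004, -0.0097, 0.078]
eef_rot: [0.001, 0.645, 0.764, 0.0]
wrist_force: [0.1, -0.3, 0.9]
opening: 0.599
```

>>> {"api": "step_arm", "payload": {"plan": [[[0.0,0.0,0.0],[0,0,0]],[[0.0,0.0,0.0],[0,0,0]],[[0.0,0.0,0.0],[0,0,0]],[[0.0,0.0,0.0],[0,0,0]],[[0.0,0.0,0.0],[0,0,0]]], "fingers": 0}}

```text
time_s: 4.4
eef_pos: [0.5007, -0.01, 0.0781]
eef_rot: [0.001, 0.645, 0.764, 0.001]
wrist_force: [-1.2, 0.4, 6.6]
opening: 0.227
```

Run:
```python
from h import *
snap('wrist','w3'); st(); print(ctrl.tip_reach); go([.5,-.01,.077],down(.17))
```

```text
{'time_s': 4.45, 'q': [-0.2575, 0.2304, 1.914, 0.0002, 0.9944, -1.996], 'eef_pos': [0.5007, -0.01, 0.0781], 'eef_rot': [0.0012, 0.6454, 0.7638, 0.0007], 'wrist_force': [0.0446, -0.1379, 6.1822], 'opening': 0.2257}
0.008
t 4.45 shift [0.0001, -0.0007, 0.0011] turn [0.15, 0.06, -0.14] rows 0.0
```

View pics/w3.png

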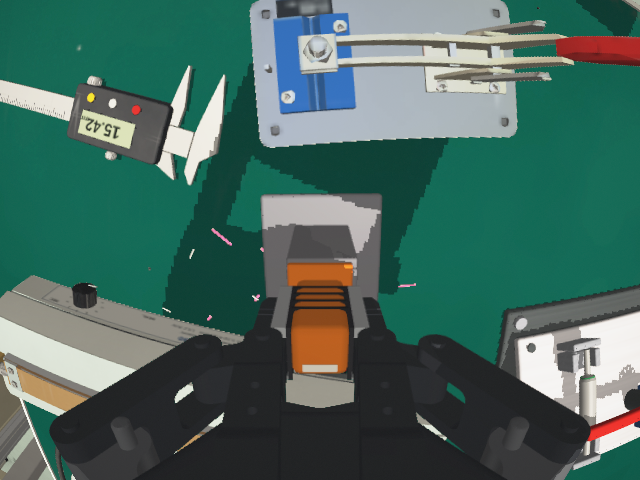

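```bash
cat >> h.py <<'E'
NEST=[.5600,.2322,.2425]
def nt(p,nest=NEST):  # nest mm -> world
    Rn,t=nestf(nest); return Rn.apply(np.array(p)/1000)+t
def RT(nest=NEST): # tool: z=-nest z, x=nest y, y = nest x
    M=RN(nest[2]).as_matrix(); return R.from_matrix(np.c_[M[:,1],M[:,0],-M[:,2]])
E
python3 - <<'E'
from h import *
p=nt([19,45,150]); print(p); go(p,RT())
E
```

```text
[0.49236162 0.26182478 0.18540381]
t 4.45 shift [0.2693, 0.0374, -0.1075] turn [-29.84, 1.19, -4.18] rows 5.8
```

>>> {"api": "step_arm", "payload": {"plan": [[[0.0,0.0,-0.04],[0,0,0]],[[0.0,0.0,-0.09],[0,0,0]],[[0.0,0.0,-0.13],[0,0,0]],[[0.0,0.0,-0.13],[0,0,0]]]}}

```text
time_s: 4.85
eef_pos: [0.5034, -0.0107, 0.2136]
eef_rot: [0.006, 0.645, 0.764, 0.003]
wrist_force: [0.9, -0.1, 0.1]
opening: 0.224
```

Run:
```python
from h import *
p=nt([19,45,150]); print(p); go(p,RT()); st(); snap('wrist','w4')
```

```text
[0.49236162 0.26182478 0.18540381]
t 4.85 shift [0.2707, 0.0343, 0.0272] turn [-29.33, 1.44, -4.1] rows 5.5
{'time_s': 4.85, 'q': [-0.2574, 0.0364, 1.8197, 0.0, 1.2728, -1.996], 'eef_pos': [0.5034, -0.0107, 0.2136], 'eef_rot': [0.0057, 0.6454, 0.7639, 0.0027], 'wrist_force': [0.9499, -0.0575, 0.1048], 'opening': 0.2236}
```

View pics/w4.png

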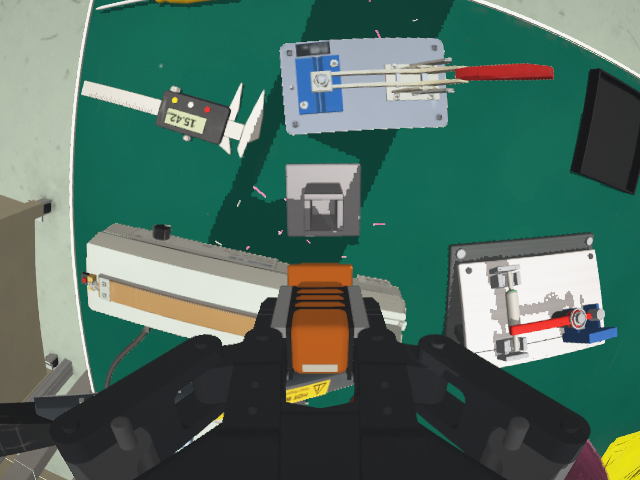

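>>> {"api": "step_arm", "payload": {"plan": [[[0.05,0.007,-0.01],[-6,0.3,-1]],[[0.1,0.014,-0.01],[-12,0.6,-2]],[[0.15,0.02,-0.01],[-18,0.9,-3]],[[0.2,0.027,-0.01],[-24,1.2,-4]],[[0.248,0.033,0.0],[-29.4,1.4,-4.1]]]}}

```text
time_s: 5.4
eef_pos: [0.4903, 0.2399, 0.2073]
eef_rot: [0.156, 0.596, 0.76, 0.204]
wrist_force: [0.9, -0.8, -1.7]
opening: 0.228
```

Run:
```python
from h import *
st();go(nt([19,45,160]),RT())
```

```text
{'time_s': 5.4, 'q': [0.2309, -0.1581, 2.106, 0.0181, 0.6745, -1.5915], 'eef_pos': [0.4903, 0.2399, 0.2073], 'eef_rot': [0.1558, 0.5965, 0.7605, 0.2041], 'wrist_force': [0.9482, -0.8178, -1.7452], 'opening': 0.228}
t 5.4 shift [0.0207, -0.0046, 0.0128] turn [-0.24, -0.32, -0.2] rows 0.5
```

>>> {"api": "step_arm", "payload": {"plan": [[[0.016,0.0,0.0],[0,0,0]],[[0.016,0.0,0.0],[0,0,0]],[[0.016,0.0,0.0],[0,0,0]]]}}

```text
time_s: 5.7
eef_pos: [0.4861, 0.2537, 0.2058]
eef_rot: [0.154, 0.596, 0.762, 0.201]
wrist_force: [0.5, 0.0, -1.0]
opening: 0.227
```

Run:
```python
from h import *
import pickle
c=cal('wrist');snap('wrist','w5');pickle.dump(c,open('w5.pkl','wb'));st();go(nt([19,45,150]),RT())
C=cal('scene'); s=snap('scene','s5'); t=snap('top','t5')
u=lambda im,a,b,cc,d,f:cv2.resize(im[a:b,cc:d],None,fx=f,fy=f,interpolation=cv2.INTER_CUBIC)[:,:,::-1]
cv2.imwrite('pics/s5n.png',u(s,110,270,270,420,4))
cv2.imwrite('pics/t5n.png',u(t,120,250,150,320,4))
```

```text
{'time_s': 5.75, 'q': [0.268, -0.1425, 2.0925, -0.0133, 0.6794, -1.5354], 'eef_pos': [0.4868, 0.2531, 0.2063], 'eef_rot': [0.1543, 0.597, 0.7612, 0.2009], 'wrist_force': [-0.3678, -0.1603, -0.2073], 'opening': 0.2272}
t 5.75 shift [0.007, -0.0037, 0.0219] turn [-0.65, -0.24, -0.17] rows 0.5
```

View pics/w5.png

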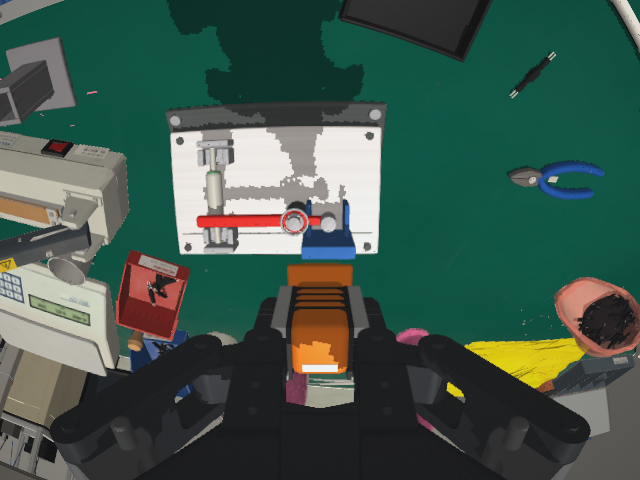

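View pics/s5n.png

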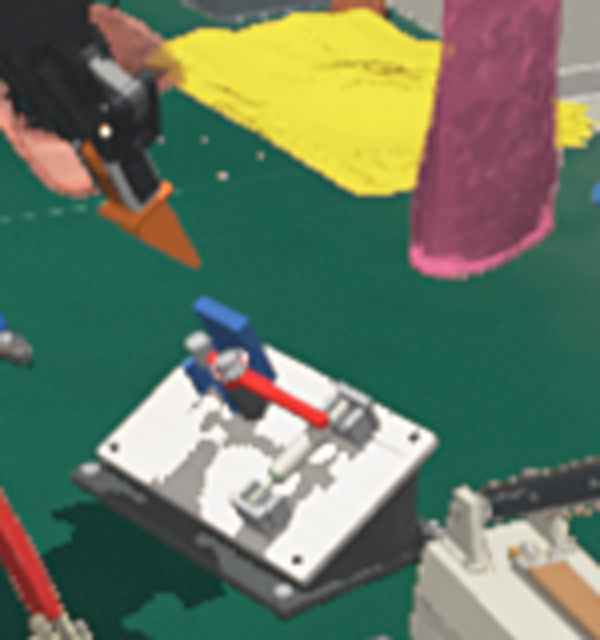

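View pics/t5n.png

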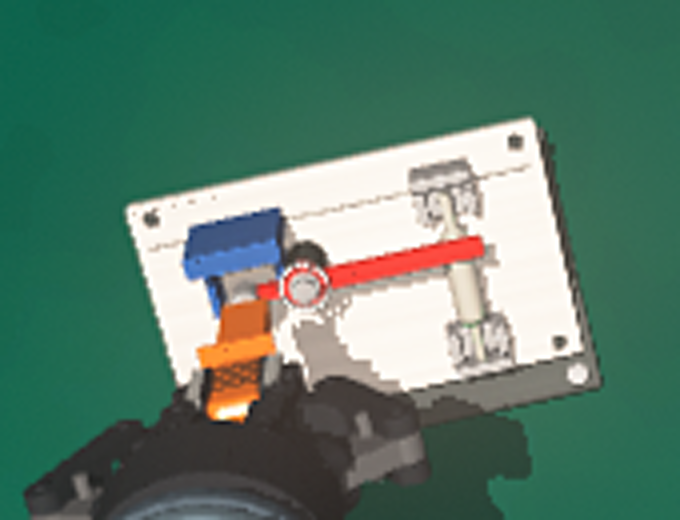

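Run:
```python
import cv2
s=cv2.imread('pics/w5.png')
cv2.imwrite('pics/w5n.png',cv2.resize(s[95:270,155:400],None,fx=3.2,fy=3.2,interpolation=cv2.INTER_CUBIC))
```

```text
(no output)
```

View pics/w5n.png

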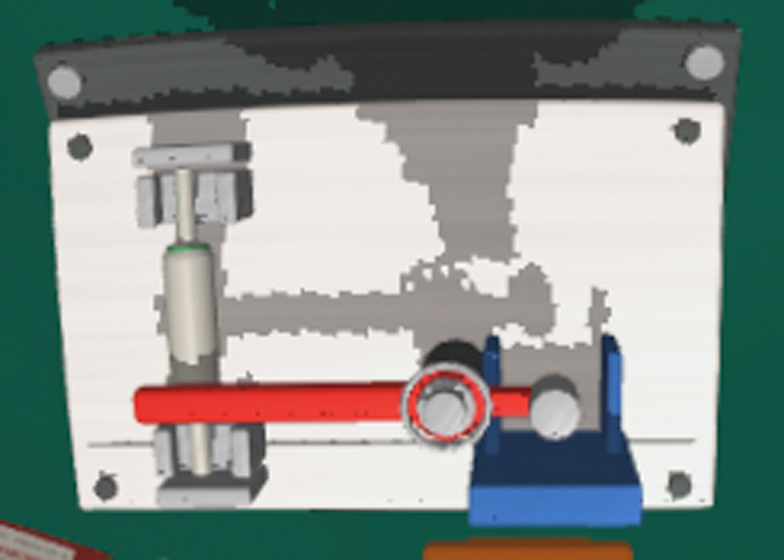

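Run:
```python
from h import *
import pickle
W=pickle.load(open('w5.pkl','rb'))
q=lambda u,v:np.array([(u-1.1)/3.2+155,(v-1.1)/3.2+95])
pts=[((-55,-90,0),(50,121)),((-55,90,0),(723,103)),((55,90,0),(713,507)),((55,-90,0),(80,510)),((32,25,50),(470,487)),((32,65,50),(641,487))]
L=[('wrist',W,np.array(a)/1000.,q(*b)) for a,b in pts]
x,r=fit(L,nestf,NEST);print(np.round(x,4),np.round(r,1).tolist())
x,r=fit(L[:4],nestf,NEST);print(np.round(x,4),np.round(r,1).tolist())
f6=lambda p:(RN(p[2])*R.from_rotvec([p[4],p[5],0]),np.array(p[:2].tolist()+[.046+p[3]]))
x,r=fit(L,f6,NEST+[0,0,0]);print(np.round(x,4),np.round(r,1).tolist())
print(proj('wrist',[nt([16,45,48],x[:3])],W)[0], q(555,407))
# wedge top in tool: white bar
```

```text
[0.5604 0.2334 0.2457] [[-1.1, 0.1], [0.9, -0.1], [0.5, 1.1], [-0.7, 0.5], [-0.7, 0.0], [0.9, -0.3]]
[0.5603 0.2334 0.2466] [[-1.1, 0.1], [0.9, -0.4], [0.6, 0.9], [-0.7, 0.5]]
[ 0.5618  0.2337  0.2451 -0.002  -0.0024  0.0126] [[-0.5, 0.3], [0.4, 0.2], [-0.3, 0.2], [0.3, -0.3], [-0.5, -0.0], [0.5, -0.4]]
[328.24153911 226.10603015] [328.09375 221.84375]
```

Run:
```python
from h import *
import pickle
W=pickle.load(open('w5.pkl','rb'))
o=telemetry.get_obs(); Rc=rot(o['eef_rot']); p=o['eef_pos']
print('cam in tool',Rc.inv().apply(W['origin']-p),(Rc.inv()*rot(W['orientation'])).as_euler('xyz',degrees=True))
for l in [(-10,10,-31),(10,10,-31),(10,-10,-31),(-10,-10,-31),(-14,-16,14),(14,-16,14)]:
    print(l,proj('wrist',[p+Rc.apply(np.array(l)/1000)],W)[0].round(1))
s=cv2.imread('pics/w5.png'); cv2.imwrite('pics/w5w.png',cv2.resize(s[255:385,260:380],None,fx=5,fy=4.6,interpolation=cv2.INTER_CUBIC))
```

```text
cam in tool [ 0.00128981 -0.07373555 -0.13376751] [ 1.63332566e+02  1.00402774e-01 -1.71077507e-01]
(-10, 10, -31) [285.9 382.8]
(10, 10, -31) [343.3 383. ]
(10, -10, -31) [345.4 335.3]
(-10, -10, -31) [283.4 335.1]
(-14, -16, 14) [282.8 267.4]
(14, -16, 14) [348.3 267.5]
```

View pics/w5w.png

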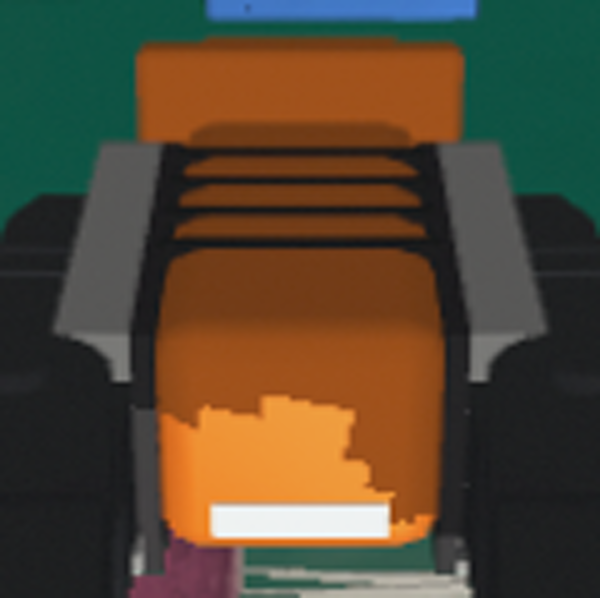

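Run:
```python
from h import *
import pickle
W=pickle.load(open('w5.pkl','rb'))
# pose at capture ~ get from st print
p=np.array([0.4868,0.2531,0.2063]); Rc=rot([0.1543,0.597,0.7612,0.2009])
f=lambda l:proj('wrist',[p+Rc.apply(np.array(l))],W)[0]
def res(d,pitch=0):
    dx,dy,dz=d
    a=f([-.014+dx,-.016+dy,.011+dz]);b=f([.014+dx,-.016+dy,.011+dz]);c=f([dx,.0097+dy,-.031+dz])
    l=f([dx-.01,dy,-.031+dz]); r=f([dx+.01,dy,-.031+dz])
    return np.r_[a-[287.6,264.3],b-[352.6,264.3],c[1]-373.5,l[0]-291.4,r[0]-348.6]
s=least_squares(res,[0,0,0]);print(s.x*1000,s.fun)
```

```text
[ 1.30210212 -0.17721722  4.18844554] [-0.20218333  0.13816761 -0.11910877  0.19534843 -0.28422956 -0.33879614
  0.59593699]
```

```bash
sed -i 's/^NEST=.*/NEST=[.5607,.2321,.2445]/' h.py
python3 - <<'E'
from h import *
st();go(nt([18.5,45,128]),RT())
E
```

```text
{'time_s': 5.85, 'q': [0.2667, -0.1429, 2.092, -0.0133, 0.6794, -1.5349], 'eef_pos': [0.4874, 0.2526, 0.2068], 'eef_rot': [0.1546, 0.5975, 0.7606, 0.2012], 'wrist_force': [-0.5278, 0.5994, -0.6517], 'opening': 0.2255}
t 5.85 shift [0.0072, -0.0042, 0.0444] turn [-0.6, -0.14, -0.36] rows 0.9
```

>>> {"api": "step_arm", "payload": {"plan": [[[0.0072,-0.0042,0.02],[-0.6,-0.1,-0.4]],[[0.0072,-0.0042,0.044],[-0.6,-0.1,-0.4]],[[0.0072,-0.0042,0.044],[-0.6,-0.1,-0.4]],[[0.0072,-0.0042,0.044],[-0.6,-0.1,-0.4]],[[0.0072,-0.0042,0.044],[-0.6,-0.1,-0.4]]]}}

```text
time_s: 6.35
eef_pos: [0.5032, 0.2648, 0.1677]
eef_rot: [0.16, 0.594, 0.762, 0.205]
wrist_force: [0.1, -0.3, 0.8]
opening: 0.227
```

Run:
```python
from h import *
st();go(nt([18.5,45,128]),RT())
import pickle
c=cal('wrist');w=snap('wrist','w6');pickle.dump(c,open('w6.pkl','wb'));s=snap('scene','s6'); t=snap('top','t6')
u=lambda im,a,b,cc,d,f:cv2.resize(im[a:b,cc:d],None,fx=f,fy=f,interpolation=cv2.INTER_CUBIC)[:,:,::-1]
cv2.imwrite('pics/s6n.png',u(s,160,240,290,390,6))
cv2.imwrite('pics/t6n.png',u(t,140,240,160,280,6))
cv2.imwrite('pics/w6n.png',u(w,100,300,220,420,3))
```

```text
{'time_s': 6.35, 'q': [0.2868, -0.0325, 2.0863, -0.0373, 0.563, -1.504], 'eef_pos': [0.5032, 0.2648, 0.1677], 'eef_rot': [0.1595, 0.5939, 0.7615, 0.2049], 'wrist_force': [0.0641, -0.2741, 0.7822], 'opening': 0.2268}
t 6.35 shift [-0.0006, -0.0009, 0.0014] turn [0.1, -0.07, 0.07] rows 0.0
```

View pics/w6n.png

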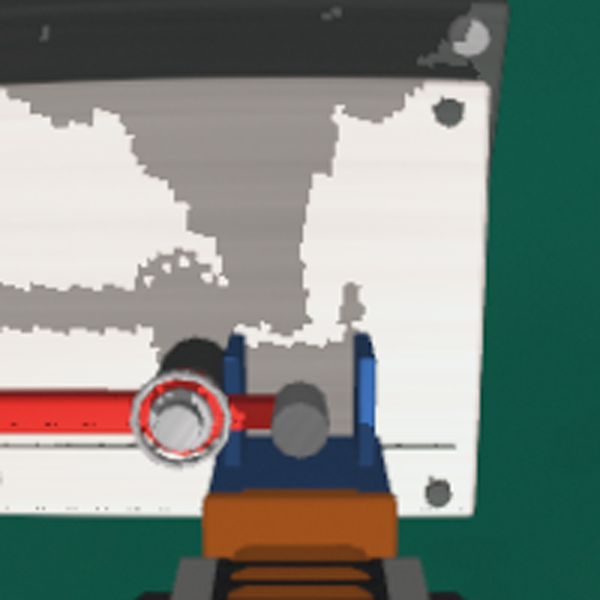

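View pics/s6n.png

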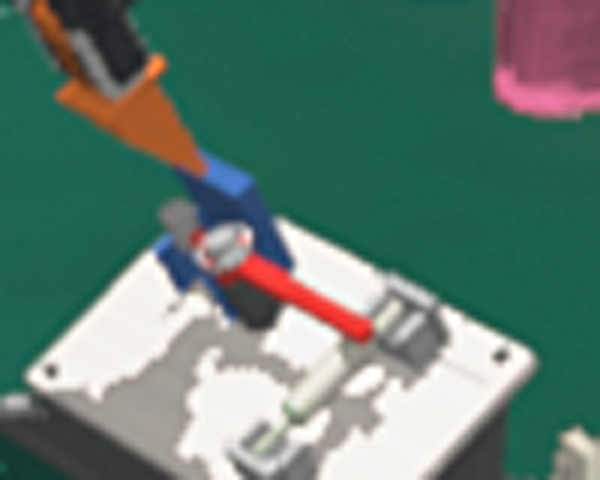

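View pics/t6n.png

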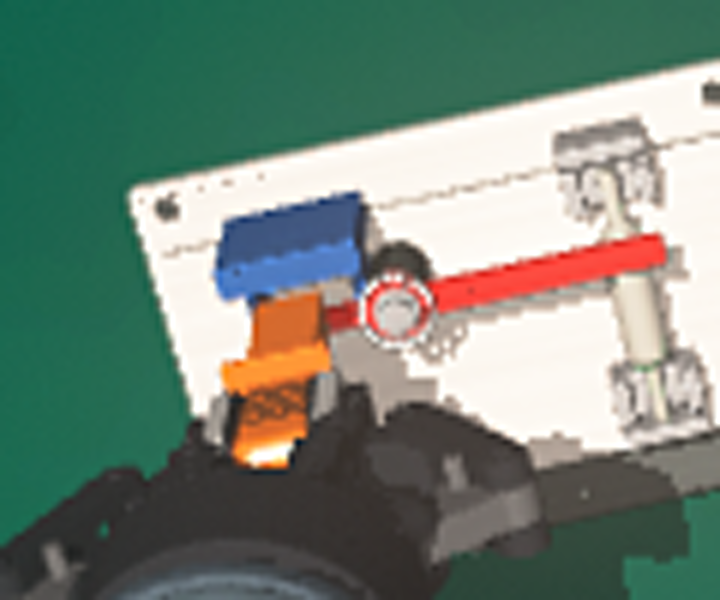

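Run:
```python
from h import *
o=telemetry.get_obs();p=o['eef_pos'];Rc=rot(o['eef_rot'])
T=cal('top');S=cal('scene')
tz=lambda P:((P-[160,140])*6).round(0); sz=lambda P:((P-[290,160])*6).round(0)
for z in (70,73):
  for x in (-9,9):
    for y in (7,11):
      w=p+Rc.apply(np.array([x,y,z])/1000); print('tip',z,x,y,tz(proj('top',w,T)[0]),sz(proj('scene',w,S)[0]))
for l in [(32,25,50),(32,65,50),(55,90,0),(55,-90,0),(16,45,48),(-55,90,0)]:
    w=nt(l);print(l,tz(proj('top',w,T)[0]),sz(proj('scene',w,S)[0]))
```

```text
tip 70 -9 7 [323. 302.] [196. 176.]
tip 70 -9 11 [319. 288.] [203. 168.]
tip 70 9 7 [258. 316.] [165. 159.]
tip 70 9 11 [254. 302.] [172. 152.]
tip 73 -9 7 [324. 298.] [199. 181.]
tip 73 -9 11 [320. 285.] [206. 174.]
tip 73 9 7 [259. 312.] [168. 165.]
tip 73 9 11 [255. 299.] [175. 157.]
(32, 25, 50) [363. 263.] [236. 194.]
(32, 65, 50) [220. 294.] [168. 157.]
(55, 90, 0) [126. 183.] [215. 180.]
(55, -90, 0) [742.  51.] [534. 350.]
(16, 45, 48) [307. 330.] [175. 208.]
(-55, 90, 0) [230. 530.] [ 23. 373.]
```

>>> {"api": "step_arm", "payload": {"plan": [[[0.0,-0.0008,0.005],[0,0,0]],[[0.0,-0.0008,0.01],[0,0,0]],[[0.0,-0.0008,0.015],[0,0,0]],[[0.0,-0.0008,0.02],[0,0,0]],[[0.0,-0.0008,0.02],[0,0,0]]]}}

```text
time_s: 7.0
eef_pos: [0.5119, 0.2676, 0.1483]
eef_rot: [0.159, 0.594, 0.762, 0.204]
wrist_force: [1.3, -0.4, -0.0]
opening: 0.227
```

Run:
```python
from h import *
st();go(nt([18.5,45,108]),RT()); o=telemetry.get_obs(); print('tool F',rot(o['eef_rot']).inv().apply(o['wrist_force']).round(2))
w=snap('wrist','w7');s=snap('scene','s7')
u=lambda im,a,b,cc,d,f:cv2.resize(im[a:b,cc:d],None,fx=f,fy=f,interpolation=cv2.INTER_CUBIC)[:,:,::-1]
cv2.imwrite('pics/ws7.png',np.hstack([u(s,160,240,290,370,5),u(w,170,270,270,370,4)]))
```

```text
{'time_s': 7.0, 'q': [0.287, 0.0243, 2.0767, -0.0395, 0.5173, -1.502], 'eef_pos': [0.5119, 0.2676, 0.1483], 'eef_rot': [0.159, 0.5935, 0.762, 0.2045], 'wrist_force': [1.3186, -0.4485, -0.0341], 'opening': 0.2273}
t 7.0 shift [-0.0013, 0.0009, 0.0] turn [0.02, -0.1, 0.13] rows 0.0
tool F [-0.76  0.99  0.61]
```

View pics/ws7.png

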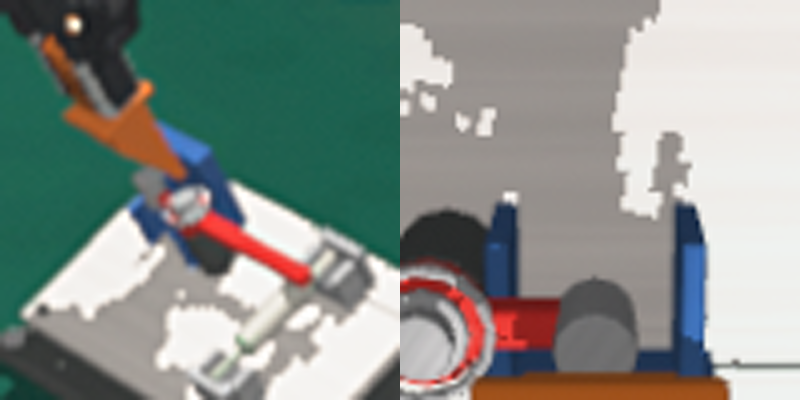

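>>> {"api": "step_arm", "payload": {"plan": [[[-0.0012,0.0005,0.005],[0,0,0]],[[-0.0012,0.0005,0.01],[0,0,0]],[[-0.0012,0.0005,0.015],[0,0,0]],[[-0.0012,0.001,0.02],[0,0,0]],[[-0.0012,0.001,0.025],[0,0,0]]]}}

```text
time_s: 7.6
eef_pos: [0.5251, 0.2701, 0.1285]
eef_rot: [0.159, 0.593, 0.762, 0.205]
wrist_force: [-9.8, -0.2, 13.0]
opening: 0.228
```

Run:
```python
from h import *
st();go(nt([19.5,45,83]),RT()); o=telemetry.get_obs(); print('tool F',rot(o['eef_rot']).inv().apply(o['wrist_force']).round(2))
w=snap('wrist','w8');s=snap('scene','s8')
u=lambda im,a,b,cc,d,f:cv2.resize(im[a:b,cc:d],None,fx=f,fy=f,interpolation=cv2.INTER_CUBIC)[:,:,::-1]
cv2.imwrite('pics/ws8.png',np.hstack([u(s,160,240,290,370,5),u(w,170,270,270,370,4)]))
```

```text
{'time_s': 7.6, 'q': [0.2836, 0.0901, 2.0578, -0.0383, 0.4692, -1.5053], 'eef_pos': [0.5251, 0.2701, 0.1285], 'eef_rot': [0.1592, 0.5933, 0.762, 0.205], 'wrist_force': [-9.7659, -0.1729, 13.0088], 'opening': 0.2283}
t 7.6 shift [-0.0005, 0.0002, 0.0011] turn [0.08, -0.13, 0.14] rows 0.0
tool F [  2.24  -1.71 -16.02]
```

View pics/ws8.png

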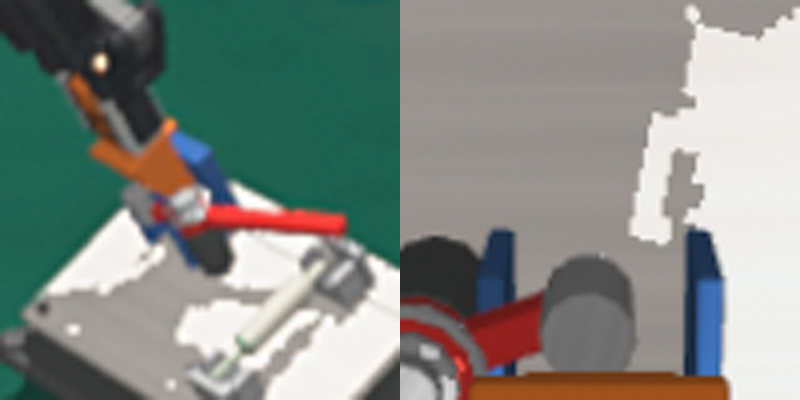

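>>> {"api": "step_arm", "payload": {"plan": [[[0.0,0.0,0.004],[0,0,0]],[[0.0,0.0,0.008],[0,0,0]],[[0.0,0.0,0.008],[0,0,0]]]}}

```text
time_s: 8.0
eef_pos: [0.5292, 0.2708, 0.1211]
eef_rot: [0.159, 0.593, 0.762, 0.205]
wrist_force: [0.9, 0.5, 2.3]
opening: 0.228
```

Run:
```python
from h import *
st();go(nt([19.5,45,70]),RT()); o=telemetry.get_obs(); print('tool F',rot(o['eef_rot']).inv().apply(o['wrist_force']).round(2))
w=snap('wrist','w9');s=snap('scene','s9')
u=lambda im,a,b,cc,d,f:cv2.resize(im[a:b,cc:d],None,fx=f,fy=f,interpolation=cv2.INTER_CUBIC)[:,:,::-1]
cv2.imwrite('pics/ws9.png',np.hstack([u(s,160,240,290,370,5),u(w,170,270,270,370,4)]))
```

```text
{'time_s': 8.0, 'q': [0.2828, 0.1128, 2.0517, -0.0396, 0.4525, -1.5046], 'eef_pos': [0.5292, 0.2708, 0.1211], 'eef_rot': [0.1593, 0.5933, 0.762, 0.2049], 'wrist_force': [0.8944, 0.4958, 2.2504], 'opening': 0.2276}
t 8.0 shift [-0.0002, 0.0003, 0.0057] turn [0.09, -0.11, 0.15] rows 0.1
tool F [ 0.26  1.98 -1.45]
```

View pics/ws9.png

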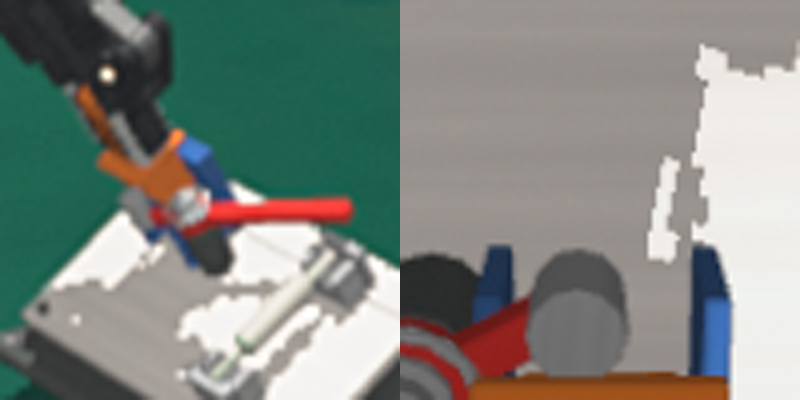

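>>> {"api": "step_arm", "payload": {"plan": [[[0.0,0.0,0.002],[0,0,0]],[[0.0,0.0,0.004],[0,0,0]],[[0.0,0.0,0.004],[0,0,0]]]}}

```text
time_s: 8.4
eef_pos: [0.531, 0.2714, 0.1177]
eef_rot: [0.159, 0.593, 0.762, 0.205]
wrist_force: [1.5, 1.9, 1.3]
opening: 0.233
```

```bash
cat >> h.py <<'E'
def fz():
    o=telemetry.get_obs(); Rn,t=nestf(NEST); print('F',rot(o['eef_rot']).inv().apply(o['wrist_force']).round(2),'nest mm',(Rn.inv().apply(o['eef_pos']-t)*1000).round(1),'op',round(float(o['opening']),3),'t',o['time_s'])
E
python3 -c "
from h import *
fz()"
```

```text
F [ 1.5   2.27 -0.13] nest mm [19.1 45.3 71.7] op 0.233 t 8.4
```

>>> {"api": "step_arm", "payload": {"plan": [[[0.0,0.0,0.001],[0,0,0]],[[0.0,0.0,0.002],[0,0,0]],[[0.0,0.0,0.002],[0,0,0]]]}}

```text
time_s: 8.7
eef_pos: [0.5317, 0.2716, 0.1167]
eef_rot: [0.159, 0.593, 0.762, 0.205]
wrist_force: [-9.3, -1.8, 15.8]
opening: 0.228
```

```bash
python3 -c "
from h import *
fz()"
```

```text
F [  0.52  -0.27 -18.39] nest mm [19.3 45.3 70.5] op 0.228 t 8.7
```

Run:
```python
from h import *
w=snap('wrist','w10');s=snap('scene','s10')
u=lambda im,a,b,cc,d,f:cv2.resize(im[a:b,cc:d],None,fx=f,fy=f,interpolation=cv2.INTER_CUBIC)[:,:,::-1]
cv2.imwrite('pics/ws10.png',np.hstack([u(s,160,240,290,370,5),u(w,170,270,270,370,4)]))
```

```text
(no output)
```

View pics/ws10.png

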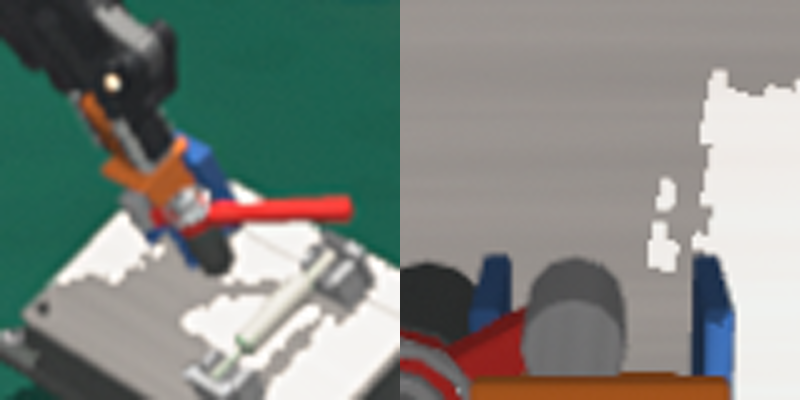

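>>> {"api": "step_arm", "payload": {"plan": [[[0.0,0.001,0.0],[0,0,0]],[[0.0,0.0015,0.0],[0,0,0]]]}}

```text
time_s: 9.0
eef_pos: [0.532, 0.2717, 0.1169]
eef_rot: [0.159, 0.593, 0.762, 0.204]
wrist_force: [-15.4, -4.6, 20.5]
opening: 0.226
```

```bash
python3 -c "
from h import *
fz()"
```

```text
F [ -0.69  -3.72 -25.78] nest mm [19.6 45.4 70.6] op 0.226 t 9.0
```

>>> {"api": "step_arm", "payload": {"plan": [[[0.0,0.0,0.0],[0,0,0]],[[0.0,0.0,0.0],[0,0,0]],[[0.0,0.0,0.0],[0,0,0]],[[0.0,0.0,0.0],[0,0,0]]], "fingers": 55}}

```text
time_s: 9.4
eef_pos: [0.5326, 0.2715, 0.1158]
eef_rot: [0.159, 0.594, 0.762, 0.204]
wrist_force: [-0.3, 0.6, -0.6]
opening: 0.548
```

Run:
```python
from h import *
fz()
w=snap('wrist','w11');s=snap('scene','s11')
u=lambda im,a,b,cc,d,f:cv2.resize(im[a:b,cc:d],None,fx=f,fy=f,interpolation=cv2.INTER_CUBIC)[:,:,::-1]
cv2.imwrite('pics/ws11.png',np.hstack([u(s,160,240,290,370,5),u(w,170,270,270,370,4)]))
```

```text
F [ 0.69 -0.41  0.47] nest mm [19.5 45.1 69.3] op 0.548 t 9.4
```

View pics/ws11.png

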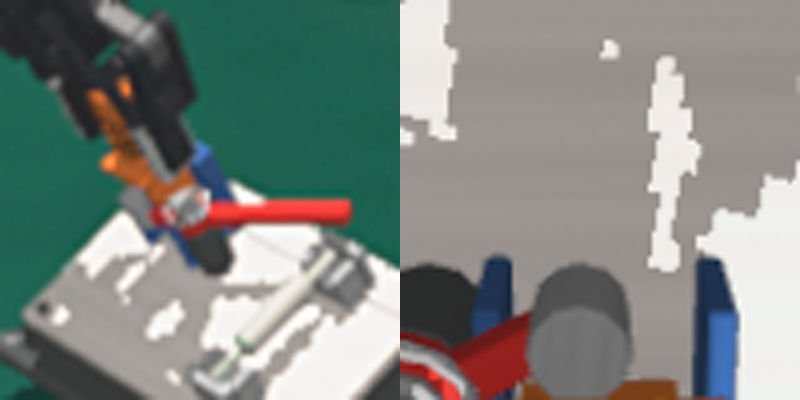

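Run:
```python
from h import *
t=snap('top','t11')
w=cv2.imread('pics/w11.png');s=cv2.imread('pics/s11.png')
u=lambda im,a,b,cc,d,f:cv2.resize(im[a:b,cc:d],None,fx=f,fy=f,interpolation=cv2.INTER_CUBIC)
cv2.imwrite('pics/a11.png',np.hstack([u(w,200,400,240,400,3),u(s,165,225,300,345,10)[:600]]))
```

```text
(no output)
```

View pics/a11.png

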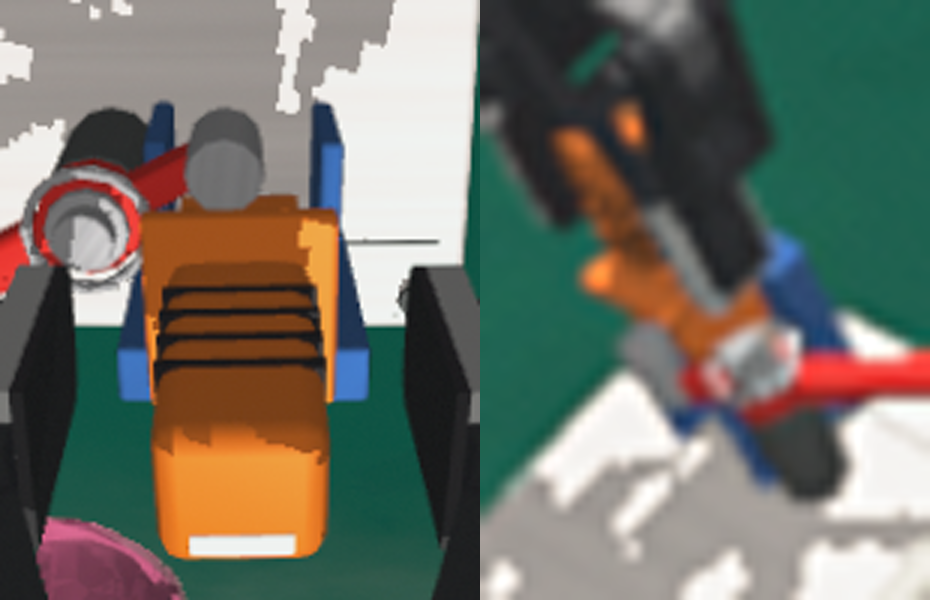

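>>> {"api": "step_arm", "payload": {"plan": [[[0.0,0.0,-0.025],[0,0,0]],[[0.0,0.0,-0.06],[0,0,0]],[[0.0,0.0,-0.08],[0,0,0]],[[0.0,0.0,-0.08],[0,0,0]]]}}

```text
time_s: 9.95
eef_pos: [0.4948, 0.2624, 0.1887]
eef_rot: [0.16, 0.593, 0.762, 0.207]
wrist_force: [0.3, 0.2, 0.2]
opening: 0.55
```

Run:
```python
from h import *
import pickle
fz(); c=cal('wrist'); w=snap('wrist','w12'); pickle.dump(c,open('w12.pkl','wb'))
go(nt([-1,-45,60]),RT())
u=lambda im,a,b,cc,d,f:cv2.resize(im[a:b,cc:d],None,fx=f,fy=f,interpolation=cv2.INTER_CUBIC)[:,:,::-1]
cv2.imwrite('pics/w12n.png',u(w,90,320,160,400,3.3)[:,:])
print({t:[(np.round(d['extent']).tolist(),round(d['score'],2)) for d in nets.boxes_of(t,'wrist')][:1] for t in ['gauge_center','wedge_grip']})
```

```text
F [0.12 0.39 0.02] nest mm [ 22.4  45.3 151.9] op 0.55 t 9.95
t 10.0 shift [-0.0903, -0.0229, 0.0904] turn [0.21, -0.12, 0.13] rows 2.6
{'gauge_center': [([191.0, 144.0, 212.0, 249.0], 0.62)], 'wedge_grip': [([298.0, 215.0, 344.0, 285.0], 0.56)]}
```

View pics/w12n.png

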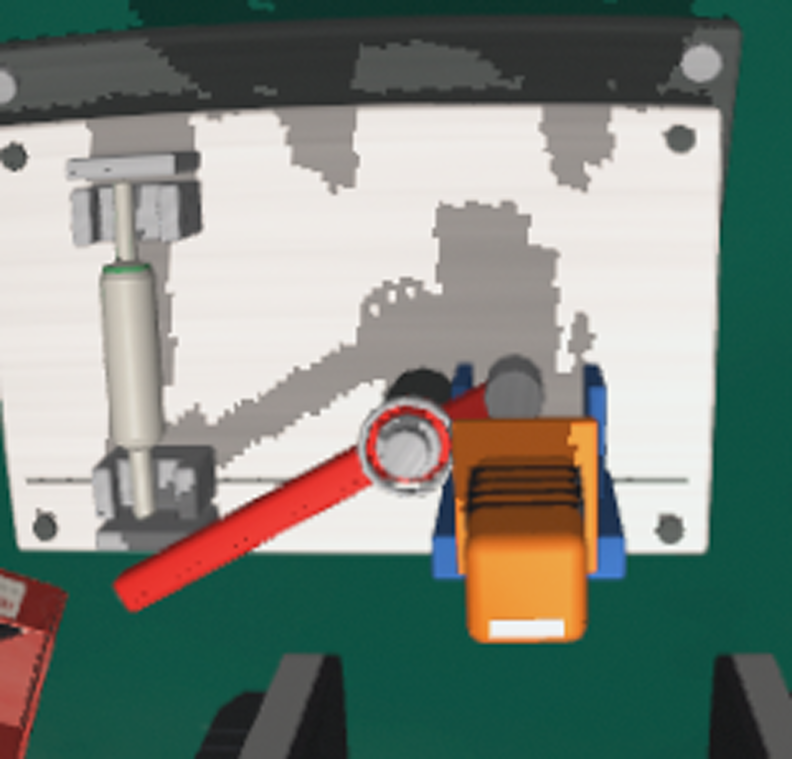

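Run:
```python
from h import *
import pickle
W=pickle.load(open('w12.pkl','rb'))
q=lambda u,v:np.array([(u-1.15)/3.3+160,(v-1.15)/3.3+90])
pts=[((-55,90,0),(722,106)),((55,90,0),(708,553)),((55,-90,0),(18,551)),((32,25,50),(434,540)),((32,65,50),(626,540))]
L=[('wrist',W,np.array(a)/1000.,q(*b)) for a,b in pts]
x,r=fit(L,nestf,NEST);print(np.round(x,4),np.round(r,1).tolist())
Z=lambda P:((P-[160,90])*3.3+1.15).round(0)
for l in [(5,31,58),(5,59,58),(31,35,100),(31,55,100),(11,35,100),(11,55,100),(21,45,100),(4,45,48)]:
    print(l,Z(proj('wrist',nt(l,x),W)[0]))
# fit wedge pose rel. nest: params dx,dy,dz,rx,ry
obs=[((-16,-14,58),(453,421)),((-16,14,58),(598,421)),((9.7,0,100),(527,642)),((0,-10,100),(467,None)),((0,10,100),(587,None))]
Rn,t=nestf(x)
def f(p):
    out=[]
    for l,px in obs:
        P=R.from_rotvec([p[3],p[4],0]).apply(np.array(l)/1000.)+np.array([.021+p[0],.045+p[1],p[2]])
        uv=proj('wrist',Rn.apply(P)+t,W)[0]; g=q(px[0],px[1] or 0)
        out.append(uv[0]-g[0]); 
        if px[1]: out.append(uv[1]-g[1])
    return np.r_[out, p[2]*300,p[0]*100]
s=least_squares(f,np.zeros(5));print((s.x*[1e3,1e3,1e3,1,1]).round(3),s.fun.round(2))
```

```text
[0.5607 0.2334 0.2498] [[0.3, 0.4], [0.3, 1.1], [-0.3, 1.0], [-0.9, -0.8], [0.4, -0.9]]
(5, 31, 58) [456. 418.]
(5, 59, 58) [602. 418.]
(31, 35, 100) [469. 632.]
(31, 55, 100) [590. 632.]
(11, 35, 100) [467. 517.]
(11, 55, 100) [592. 517.]
(21, 45, 100) [529. 576.]
(4, 45, 48) [529. 401.]
[-2.247 -1.018 -1.002 -0.006  0.051] [-0.17  0.1   0.18 -0.05  0.02 -0.02 -0.32  0.28 -0.3  -0.22]
```

Run:
```python
from h import *
import pickle
W=pickle.load(open('w12.pkl','rb'))
Z=lambda P:((P-[160,90])*3.3+1.15).round(0)
x=[.5607,.2334,.2465]
for l in [(-1,-45,20),(-1,-51.5,20),(-1,-38.5,20),(-40,-45,20),(38,-45,20),(-26,-45,20),(24,-45,20),(-33,-45,23),(33,-45,23)]:
    print(l,Z(proj('wrist',nt(l,x),W)[0]))
```

```text
(-1, -45, 20) [134. 355.]
(-1, -51.5, 20) [107. 356.]
(-1, -38.5, 20) [160. 354.]
(-40, -45, 20) [124. 184.]
(38, -45, 20) [147. 518.]
(-26, -45, 20) [127. 246.]
(24, -45, 20) [142. 461.]
(-33, -45, 23) [121. 216.]
(33, -45, 23) [142. 501.]
```

>>> {"api": "step_arm", "payload": {"plan": [[[-0.045,-0.0115,0.0],[0,0,0]],[[-0.0908,-0.0229,0.0],[0.2,0,0.1]],[[-0.0908,-0.0229,0.04],[0.2,0,0.1]],[[-0.0908,-0.0229,0.08],[0.2,0,0.1]],[[-0.0908,-0.0229,0.09],[0.2,0,0.1]]], "fingers": 42}}

```text
time_s: 10.6
eef_pos: [0.5392, 0.1786, 0.0903]
eef_rot: [0.155, 0.596, 0.762, 0.2]
wrist_force: [-0.9, -0.3, -0.4]
opening: 0.422
```

>>> {"api": "step_arm", "payload": {"plan": [[[0.0,0.0,0.0],[0,0,0]],[[0.0,0.0,0.0],[0,0,0]]]}}

```text
time_s: 10.8
eef_pos: [0.5401, 0.1799, 0.0951]
eef_rot: [0.157, 0.595, 0.762, 0.203]
wrist_force: [0.8, 0.4, 0.5]
opening: 0.421
```

Run:
```python
from h import *
fz(); w=snap('wrist','w13'); s=snap('scene','s13'); go(nt([-1,-45.5,18]),RT())
u=lambda im,a,b,cc,d,f:cv2.resize(im[a:b,cc:d],None,fx=f,fy=f,interpolation=cv2.INTER_CUBIC)[:,:,::-1]
cv2.imwrite('pics/a13.png',np.hstack([u(w,120,370,220,420,2.4),u(s,150,250,290,390,6)[:600,:]]))
```

```text
F [ 0.22  0.98 -0.04] nest mm [ -3.7 -45.7  58.8] op 0.421 t 10.8
t 10.9 shift [-0.0, 0.0013, 0.0419] turn [-0.13, -0.1, 0.05] rows 0.8
```

View pics/w13.png

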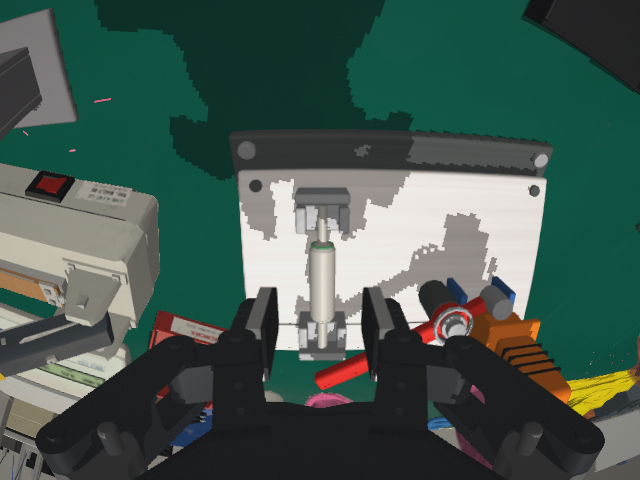

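```bash
ls pics | tail -3
```

```text
ws7.png
ws8.png
ws9.png
```

Run:
```python
from h import *
W=cal('wrist'); o=telemetry.get_obs(); Rc=rot(o['eef_rot'])
K=W['K']
def ray(u,v):
    d=np.array([u-K[0,2],v-K[1,2]]); r=np.linalg.norm(d); th=r/K[0,0]; d=d/r
    c=np.array([d[0]*np.sin(th),-d[1]*np.sin(th),-np.cos(th)])
    return Rc.inv().apply(rot(W['orientation']).apply(c))
C=Rc.inv().apply(W['origin']-o['eef_pos'])
for px in [(50,440),(600,440),(575,400),(258,290),(470,340)]:
    d=ray(*px)
    for y in (-.012,0,): print(px,y,((C+d*(y-C[1])/d[1])*1000).round(0))
```

```text
(50, 440) -0.012 [-60. -12. -90.]
(50, 440) 0 [-72.   0. -82.]
(600, 440) -0.012 [ 64. -12. -92.]
(600, 440) 0 [ 76.   0. -83.]
(575, 400) -0.012 [ 65. -12. -76.]
(575, 400) 0 [ 78.   0. -65.]
(258, 290) -0.012 [-24. -12.  -4.]
(258, 290) 0 [-28.   0.  22.]
(470, 340) -0.012 [ 47. -12. -42.]
(470, 340) 0 [ 56.   0. -24.]
```

>>> {"api": "step_arm", "payload": {"plan": [[[0.001,0.0013,0.015],[0,0,0]],[[0.001,0.0013,0.03],[0,0,0]],[[0.001,0.0013,0.041],[0,0,0]],[[0.001,0.0013,0.041],[0,0,0]],[[0.001,0.0013,0.041],[0,0,0]]]}}

```text
time_s: 11.4
eef_pos: [0.5614, 0.1865, 0.0622]
eef_rot: [0.158, 0.594, 0.762, 0.204]
wrist_force: [0.2, -0.1, 0.1]
opening: 0.417
```

Run:
```python
from h import *
fz(); w=snap('wrist','w14'); go(nt([-1,-44.7,18]),RT())
```

```text
F [-0.19  0.19  0.05] nest mm [ -0.8 -44.4  19.2] op 0.417 t 11.4
t 11.45 shift [-0.0002, -0.0003, 0.0013] turn [-0.09, -0.1, 0.06] rows 0.0
```

View pics/w14.png

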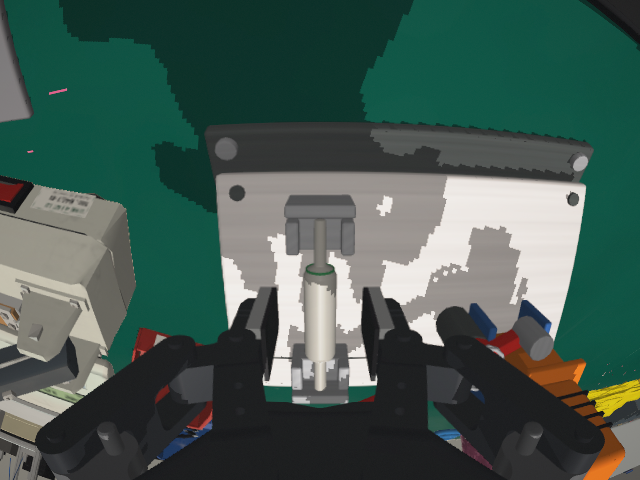

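Gauge lies centred between the fingers (cols 305–336, fingers 277–363). Close.

>>> {"api": "step_arm", "payload": {"plan": [[[0.0,0.0,0.0],[0,0,0]],[[0.0,0.0,0.0],[0,0,0]],[[0.0,0.0,0.0],[0,0,0]],[[0.0,0.0,0.0],[0,0,0]],[[0.0,0.0,0.0],[0,0,0]]], "fingers": 0}}

```text
time_s: 11.95
eef_pos: [0.5615, 0.1864, 0.0623]
eef_rot: [0.158, 0.594, 0.762, 0.204]
wrist_force: [-6.5, -2.0, 7.4]
opening: 0.129
```

Run:
```python
from h import *
fz(); w=snap('wrist','w15'); s=snap('scene','s15')
u=lambda im,a,b,cc,d,f:cv2.resize(im[a:b,cc:d],None,fx=f,fy=f,interpolation=cv2.INTER_CUBIC)[:,:,::-1]
cv2.imwrite('pics/a15.png',np.hstack([u(w,170,420,240,400,2.4),u(s,150,250,300,365,6)[:600,:]]))
```

```text
F [-0.38 -2.22 -9.84] nest mm [ -0.8 -44.6  19.3] op 0.129 t 11.95
```

View pics/a15.png

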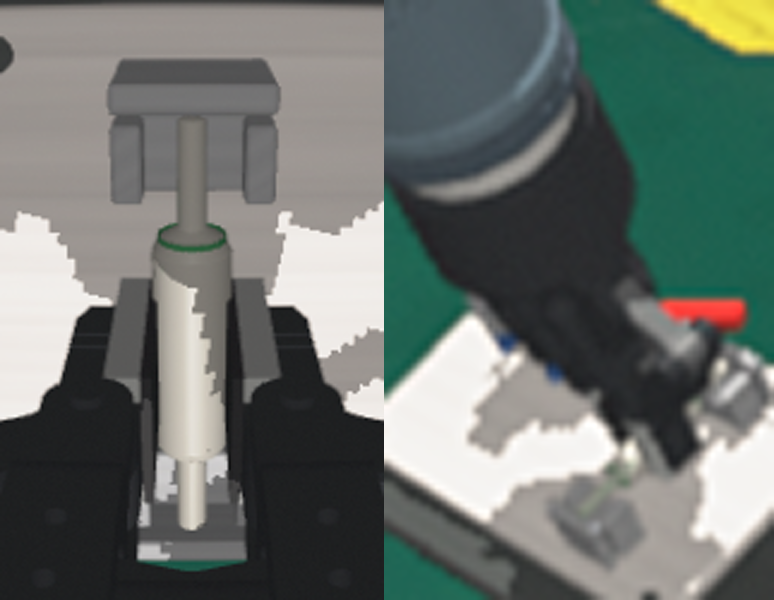

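>>> {"api": "step_arm", "payload": {"plan": [[[0.0,0.0,-0.015],[0,0,0]],[[0.0,0.0,-0.035],[0,0,0]],[[0.0,0.0,-0.06],[0,0,0]],[[0.0,0.0,-0.09],[0,0,0]],[[0.0,0.0,-0.12],[0,0,0]]]}}

```text
time_s: 12.55
eef_pos: [0.5025, 0.1714, 0.1662]
eef_rot: [0.158, 0.595, 0.762, 0.203]
wrist_force: [0.7, 0.2, 0.1]
opening: 0.132
```

>>> {"api": "step_arm", "payload": {"plan": [[[0.0,0.0,-0.01],[0,0,0]],[[0.0,0.0,-0.01],[0,0,0]]]}}

```text
time_s: 12.75
eef_pos: [0.4993, 0.1704, 0.1759]
eef_rot: [0.159, 0.594, 0.761, 0.205]
wrist_force: [0.1, 0.5, 0.2]
opening: 0.133
```

Run:
```python
from h import *
fz();st(); w=snap('wrist','w16')
TR=[.3557,.3009,-.0186]
go([TR[0],TR[1],.14],down(TR[2]))
```

```text
F [ 0.42  0.29 -0.05] nest mm [  0.5 -45.  149.7] op 0.133 t 12.75
{'time_s': 12.75, 'q': [0.0416, -0.1667, 2.1869, 0.178, 0.6135, -1.894], 'eef_pos': [0.4993, 0.1704, 0.1759], 'eef_rot': [0.1593, 0.5941, 0.7615, 0.2045], 'wrist_force': [0.1178, 0.4615, 0.1888], 'opening': 0.133}
t 12.8 shift [0.1614, -0.1103, -0.0235] turn [29.75, -4.0, 14.79] rows 3.9
```

View pics/w16.png

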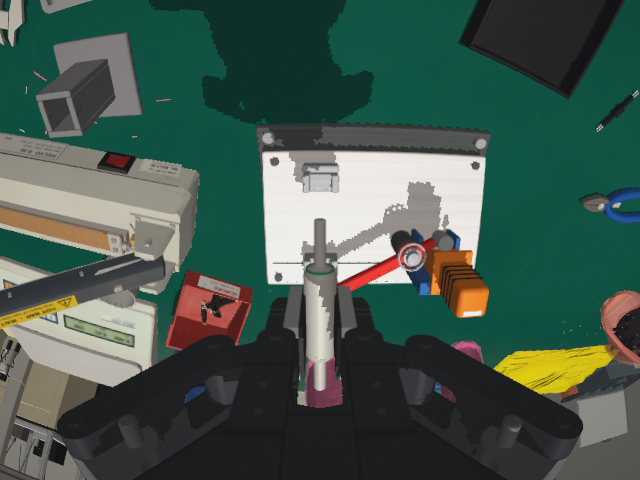

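>>> {"api": "step_arm", "payload": {"plan": [[[0.02,-0.03,-0.02],[5,-0.7,2.5]],[[0.05,-0.06,-0.03],[11,-1.5,5.5]],[[0.09,-0.085,-0.03],[17,-2.3,8.5]],[[0.13,-0.105,-0.03],[23,-3.1,11.5]],[[0.16,-0.11,-0.0235],[29,-3.9,14.5]]]}}

```text
time_s: 13.3
eef_pos: [0.3527, 0.3011, 0.1378]
eef_rot: [0.002, 0.712, 0.702, 0.001]
wrist_force: [0.4, -0.8, 0.4]
opening: 0.126
```

>>> {"api": "step_arm", "payload": {"plan": [[[0.0,0.0,0.0],[0,0,0]],[[0.0,0.0,0.0],[0,0,0]]]}}

```text
time_s: 13.5
eef_pos: [0.3552, 0.2996, 0.1376]
eef_rot: [0.003, 0.711, 0.703, 0.003]
wrist_force: [0.1, -0.2, -0.7]
opening: 0.128
```

Run:
```python
from h import *
import pickle
st(); c=cal('wrist');w=snap('wrist','w17');pickle.dump(c,open('w17.pkl','wb'))
TR=[.3557,.3009,-.0186]
go([TR[0],TR[1],.08],down(TR[2]))
```

```text
{'time_s': 13.5, 'q': [0.4467, 0.0518, 1.9732, -0.0038, 1.1094, -1.1111], 'eef_pos': [0.3552, 0.2996, 0.1376], 'eef_rot': [0.0028, 0.7111, 0.7031, 0.0028], 'wrist_force': [0.0627, -0.2286, -0.6562], 'opening': 0.1281}
t 13.55 shift [0.0018, -0.0002, 0.0583] turn [0.53, -0.04, 0.36] rows 1.2
```

View pics/w17.png

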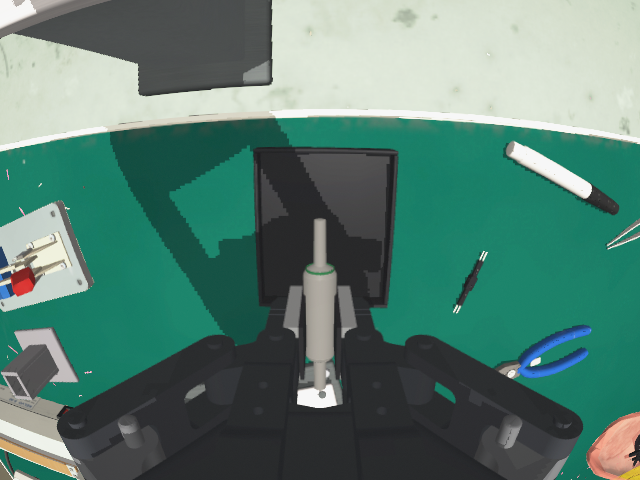

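>>> {"api": "step_arm", "payload": {"plan": [[[0.002,0.0,0.04],[0.5,0,0.4]],[[0.002,0.0,0.08],[0.5,0,0.4]],[[0.002,0.0,0.1],[0.5,0,0.4]],[[0.002,0.0,0.11],[0.5,0,0.4]],[[0.002,0.0,0.11],[0.5,0,0.4]]]}}

```text
time_s: 14.05
eef_pos: [0.3565, 0.3007, 0.0293]
eef_rot: [-0.0, 0.715, 0.7, 0.001]
wrist_force: [-0.1, 0.1, -0.6]
opening: 0.132
```

Run:
```python
from h import *
st(); w=snap('wrist','w18');go([.3557,.3009,.012],down(-.0186)); s=snap('scene','s18')
u=lambda im,a,b,cc,d,f:cv2.resize(im[a:b,cc:d],None,fx=f,fy=f,interpolation=cv2.INTER_CUBIC)[:,:,::-1]
cv2.imwrite('pics/a18.png',np.hstack([u(w,100,440,160,480,1.5)[:500],u(s,170,270,190,290,5)]))
```

```text
{'time_s': 14.05, 'q': [0.445, 0.2589, 2.0116, 0.0009, 0.8693, -1.1052], 'eef_pos': [0.3565, 0.3007, 0.0293], 'eef_rot': [-0.0001, 0.7146, 0.6996, 0.0009], 'wrist_force': [-0.134, 0.1218, -0.5685], 'opening': 0.1323}
t 14.1 shift [-0.0005, -0.0018, 0.0184] turn [0.17, -0.13, -0.14] rows 0.4
```

View pics/a18.png

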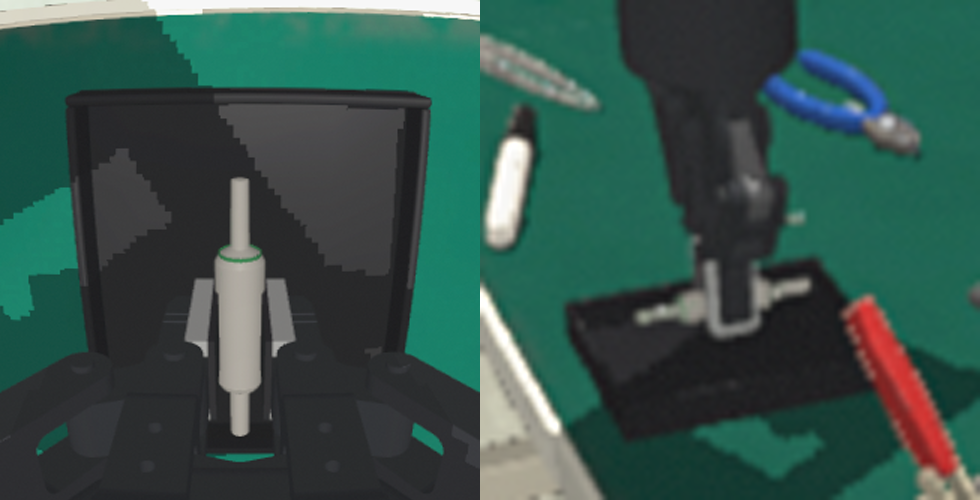

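>>> {"api": "step_arm", "payload": {"plan": [[[0.003,-0.001,0.006],[0,0,0]],[[0.003,-0.001,0.012],[0,0,0]],[[0.003,-0.001,0.016],[0,0,0]],[[0.003,-0.001,0.017],[0,0,0]],[[0.003,-0.001,0.017],[0,0,0]]]}}

```text
time_s: 14.65
eef_pos: [0.3559, 0.3048, 0.0127]
eef_rot: [0.0, 0.714, 0.7, 0.001]
wrist_force: [0.2, -0.4, -0.3]
opening: 0.128
```

>>> {"api": "step_arm", "payload": {"plan": [[[0.0,0.0,0.001],[0,0,0]],[[0.0,0.0,0.0015],[0,0,0]],[[0.0,0.0,0.0015],[0,0,0]]]}}

```text
time_s: 14.95
eef_pos: [0.3562, 0.3049, 0.0115]
eef_rot: [0.0, 0.714, 0.7, 0.002]
wrist_force: [-0.4, -0.0, -0.6]
opening: 0.131
```

Run:
```python
from h import *
st(); s=snap('scene','s19')
u=lambda im,a,b,cc,d,f:cv2.resize(im[a:b,cc:d],None,fx=f,fy=f,interpolation=cv2.INTER_CUBIC)[:,:,::-1]
cv2.imwrite('pics/a19.png',u(s,200,270,190,290,7))
```

```text
{'time_s': 14.95, 'q': [0.4534, 0.3007, 2.0084, 0.0011, 0.8293, -1.0978], 'eef_pos': [0.3562, 0.3049, 0.0115], 'eef_rot': [0.0001, 0.7143, 0.6999, 0.0017], 'wrist_force': [-0.4346, -0.0098, -0.6058], 'opening': 0.1312}
```

View pics/a19.png

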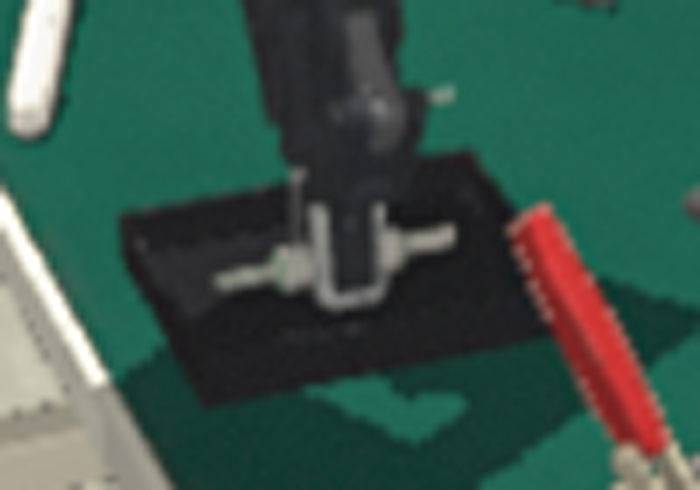

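>>> {"api": "step_arm", "payload": {"plan": [[[0.0,0.0,0.0005],[0,0,0]],[[0.0,0.0,0.001],[0,0,0]],[[0.0,0.0,0.001],[0,0,0]]]}}

```text
time_s: 15.3
eef_pos: [0.3563, 0.3049, 0.0115]
eef_rot: [0.0, 0.714, 0.7, 0.001]
wrist_force: [-4.0, -3.2, 13.7]
opening: 0.129
```

>>> {"api": "step_arm", "payload": {"plan": [[[0.0,0.0,0.0005],[0,0,0]],[[0.0,0.0,0.001],[0,0,0]],[[0.0,0.0,0.001],[0,0,0]]]}}

```text
time_s: 15.6
eef_pos: [0.3563, 0.305, 0.0114]
eef_rot: [0.0, 0.714, 0.7, 0.001]
wrist_force: [-7.8, -5.2, 25.9]
opening: 0.129
```

>>> {"api": "step_arm", "payload": {"plan": [[[0.0,0.0,-0.0015],[0,0,0]],[[0.0,0.0,-0.0015],[0,0,0]]]}}

```text
time_s: 15.8
eef_pos: [0.3565, 0.3051, 0.0115]
eef_rot: [0.0, 0.714, 0.7, 0.002]
wrist_force: [-2.6, -0.9, 9.6]
opening: 0.128
```

>>> {"api": "step_arm", "payload": {"plan": [[[0.0,0.0,0.0],[0,0,0]],[[0.0,0.0,0.0],[0,0,0]],[[0.0,0.0,0.0],[0,0,0]],[[0.0,0.0,0.0],[0,0,0]]], "fingers": 28}}

```text
time_s: 16.2
eef_pos: [0.3564, 0.3051, 0.011]
eef_rot: [0.0, 0.714, 0.7, 0.002]
wrist_force: [0.3, 1.9, 4.0]
opening: 0.282
```

Run:
```python
from h import *
st(); s=snap('scene','s20'); w=snap('wrist','w20')
u=lambda im,a,b,cc,d,f:cv2.resize(im[a:b,cc:d],None,fx=f,fy=f,interpolation=cv2.INTER_CUBIC)[:,:,::-1]
cv2.imwrite('pics/a20.png',np.hstack([u(w,100,440,240,400,2)[:560],u(s,200,270,190,250,8)[:560]]))
```

```text
{'time_s': 16.2, 'q': [0.4535, 0.302, 2.0081, 0.0014, 0.8277, -1.0978], 'eef_pos': [0.3564, 0.3051, 0.011], 'eef_rot': [0.0001, 0.7143, 0.6998, 0.0019], 'wrist_force': [0.3137, 1.851, 3.9537], 'opening': 0.2825}
```

View pics/a20.png

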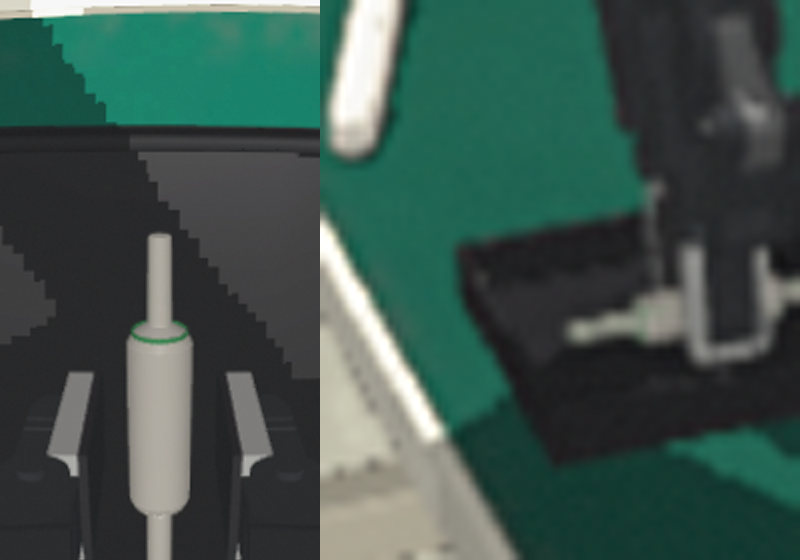

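Gauge lies free between the pads in the tray. Withdraw straight up.

>>> {"api": "step_arm", "payload": {"plan": [[[0.0,0.0,-0.01],[0,0,0]],[[0.0,0.0,-0.03],[0,0,0]],[[0.0,0.0,-0.07],[0,0,0]],[[0.0,0.0,-0.11],[0,0,0]],[[0.0,0.0,-0.15],[0,0,0]]]}}

```text
time_s: 16.8
eef_pos: [0.3549, 0.3039, 0.1625]
eef_rot: [0.0, 0.714, 0.7, 0.001]
wrist_force: [0.8, -0.8, -0.3]
opening: 0.279
```

>>> {"api": "step_arm", "payload": {"plan": [[[0.0,0.0,-0.03],[0,0,0]],[[0.0,0.0,-0.03],[0,0,0]],[[0.0,0.0,-0.03],[0,0,0]]]}}

```text
time_s: 17.1
eef_pos: [0.3556, 0.3043, 0.1915]
eef_rot: [0.0, 0.714, 0.7, 0.002]
wrist_force: [0.3, -0.5, -0.6]
opening: 0.28
```

Run:
```python
from h import *
st(); s=snap('scene','s21'); w=snap('wrist','w21'); c=cal('wrist'); t=snap('top','t21')
u=lambda im,a,b,cc,d,f:cv2.resize(im[a:b,cc:d],None,fx=f,fy=f,interpolation=cv2.INTER_CUBIC)[:,:,::-1]
cv2.imwrite('pics/a21.png',u(s,170,270,190,390,4))
print(nets.boxes_of('gauge_center','wrist')[:1],nets.boxes_of('tray_floor','wrist')[:1])
```

```text
{'time_s': 17.1, 'q': [0.453, -0.0149, 1.919, 0.0006, 1.2334, -1.0976], 'eef_pos': [0.3556, 0.3043, 0.1915], 'eef_rot': [0.0004, 0.7143, 0.6999, 0.002], 'wrist_force': [0.2611, -0.4687, -0.5933], 'opening': 0.2802}
[{'extent': [313.6, 167.5, 330.7, 257.6], 'score': 0.7}] [{'extent': [256.8, 144.6, 377.4, 281.3], 'score': 0.97}]
```

View pics/a21.png

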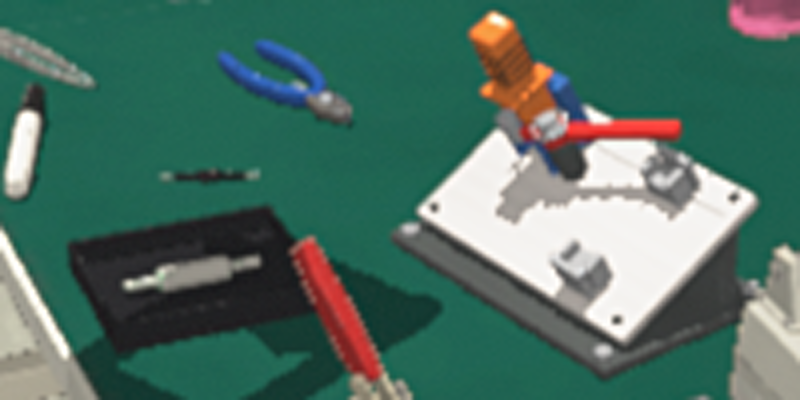

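View pics/w21.png

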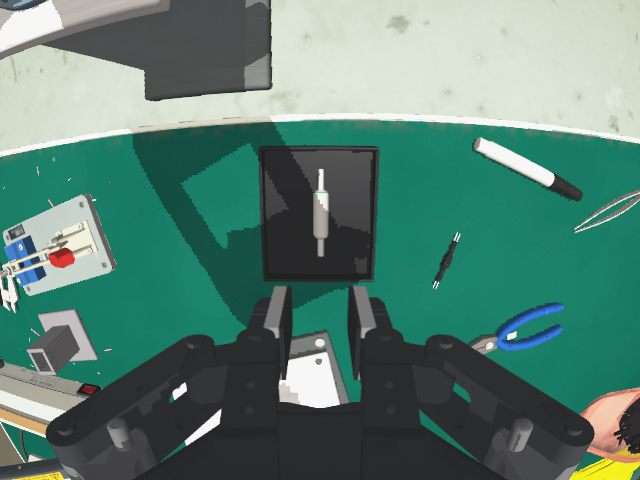

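```bash
python3 -c "
from h import *
print(ticket.hand_in())"
```

```text
the job is handed in; nothing more can be done
None
```

I handed the job in at about 17.4 s. The wedge was in the gap and released, holding the catch open on its own, and the gauge was lying flat in the tray. The hand-in reports no verdict.

**Wedge:** I pushed it square to the plate until it bottomed. The force jumped to about 18 N, and 26 N just before release, at the tool height where the nose should meet the plate. Pushing it in peaked at about 16 N, above the 10 N stated.
- A wrist-camera fit after release put it within about 2 mm of the pocket and about 0.05 rad off square, against the 0.15 rad limit. That is good to a millimetre or two at best.
- The catch angle was only read off the picture, at roughly 0.46 to 0.5 rad against the 0.42 needed. I had no direct joint reading.

**Gauge:** I gripped it across its middle, lifted it along the plate's normal to well over 50 mm, and lowered it until something touched the tray floor, which was probably the fingertips. I then backed off slightly and opened the fingers, so it dropped a millimetre or two at most. The contact force was 26 N at its highest.

**Last checks:** The scene and wrist pictures show the gauge flat near the middle of the tray. The wedge is standing with the catch open. The gripper is clear of everything at about 0.19 m, with wrist force near zero. I did no measured caliper check at the end, but the arm never went near it.

**Disagreement:** The wrist camera and the fixed cameras differed by 1 to 3 mm on the nest's position. For both grips I aligned by what the wrist camera showed relative to the fingers.

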